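# Set the rinsed print-studio cup and stirring rod to dry

## Robot

A 7-joint arm with a two-finger parallel gripper is mounted at the origin on the work surface. World frame = base frame: x ahead of the robot, y to its left, z up, the work surface at z = 0. Lengths are in m, angles in rad, forces in N, time in s.
With the tool pointing down it reaches from about 0.35 to 0.9 m from the base axis. Payload 8.1 kg.
Tool frame: the origin (TCP) lies midway between the tips of the shut fingers; the grasp point (between the pads) lies 19 mm behind it; z points along the fingers, y is the direction in which the jaws open and shut (so a half turn about z gives the same grasp; the last joint's range is limited). The gripper opens to 92 mm and grips with 3 to 60 N. Pads are 19 mm wide; open, the fingers measure 130 mm over their backs; the gripper's body (75 mm by 190 mm) begins 47 mm behind the grasp point.
Start: joints at [-1.354, 0.434, 0.025, 1.573, -0.012, 1.134, -0.075], TCP at [0.197, 0.593, 0.227] pointing down, gripper open.
Joint ranges: [-2.62, 2.62], [-0.44, 2.09], [-1.27, 1.32], [0.08, 2.57], [-1.32, 4.46], [0.12, 2], [-2.74, 2.74]. Speed limits (rad/s): [2.22, 2.22, 3.01, 3.01, 3.14, 3.14, 3.14].

## Interface

Orientations are given as a rotation vector (axis times angle).
In Python, from plant import robot, vision, ticket, spotter gives the robot as it stands.
- The arm moves only by the shell command python3 -m pendant 'ROWS'. ROWS is JSON, one flat list of numbers, 7 for each row, row after row: the shift along the tool's x, y, z in m, then the turn, a rotation vector about the tool's x, y, z in rad, then the closure in counts, from 0 (fully open) to 255 (shut). A call has 1 to 5 rows; each row is the pose to reach, as a shift and turn from the pose commanded when the call began, along the tool's axes at that moment; what a row does not reach only later rows make up. A row lasts 1/10 s, in which the tool goes at most 50 mm and 8.59 degrees, less where a joint would pass 70% of its speed; a pose out of reach is approached as far as the arm can. A call with a gripper value outside its range is refused whole. The fingers move at their own pace and stop on an object; the grip force is fixed at half the most. Time passes only in rows, so rows that repeat a pose let the fingers close. It gives the time, the measured TCP pose, the force and the opening at its end, in the units of the state.
- robot.state(): the state, without advancing time (a new reading comes with each control period).
- vision.camera(name): name is "scene" or "top"; returns a dict with "color" (400x640x3 uint8, red, green, blue), "K" (3x3 intrinsics, pixels), "pose" (4x4, takes a point from camera to world coordinates). Camera axes: x right, y down, z forward; pixel columns grow to the right and rows downward; lengths in m; the calibration is good to about 2 mm. A picture is of the moment at which its call begins. There is no depth.
- ticket.job_done(): hands the job in, once; it reports no verdict.
Trained networks look in a picture, given as the dict that the camera call returned (one of the last four; its "shot" number tells which), for a name from the list of things; names that differ only in an ending like _2 or _b are one class to them, and where a whole thing is asked for, a point or a joint stands for the part that bears it (a point fixed in the world has none). Each returns a list of dicts, best first, with "p" (0 to 1); they miss things now and then, are a little off and sometimes report something else, mostly with a low value. They report only what shows in the picture. A call takes as long as a camera call. They do not tell look-alikes from the thing itself.
- spotter.look_for(picture, target): "xyz" ([x, y, z] in m, in the coordinates of the camera as it stood for that picture, good to about 4 mm: the middle of the surface that is visible of it).
The state is a dict: "time": time; "qpos": joint angles; "qd": joint speeds; "joint_torque": joint torques, N m; "tool_pos": TCP position; "ee_rot": TCP orientation; "force": force on the tool from outside, world axes, zero at the start; "torque": the same for the moment, N m; "width": opening from 0.0 (shut) to 1.0 (fully open).
Only numpy, scipy, OpenCV 4.12 (cv2) and the standard library are available. Lean on these libraries where they do the work, as an engineer would, in place of code of your own. Each camera call takes 0.05 s, during which the arm holds its last target. There are 200 camera calls.

## Task

Put the washed-up things to dry: turn the orange cup upside down over the free wooden drying post and lower it gently until its rim rests on the blue collar, and only then let go. Press the red stirring rod down past the yellow sprung jaw so that it lies fully home in both forks of the clip stand with the jaw closed over it. Leave the other things on the table where they are.

Things in the scene. Friction and masses are not known exactly. Their poses are not given: they have to be found in the camera images.
- cup: Orange rigid cup, a straight tube with one closed end: 54 mm outside diameter, 47 mm inside diameter, 100 mm long, closed end 5 mm thick, about 110 g. It lies on its side in the cradle, axis 60 mm above the table, mouth pointing more or less towards the robot. Origin: centre of the outside of the closed end. Its x axis runs along the cup's axis from the closed end to the mouth.
- cup_mouth (a point): Centre of the cup's open mouth, at the rim plane.
- cradle: Fixed low grey cradle under the cup, 100 x 70 mm; two saddles reach at most 24 mm either side of the cup's axis and stay below that axis. Origin under its centre on the table; x along the cup's axis, away from its mouth. The cup's mid-length lies over the origin.
- peg_stand: Fixed drying stand: black round foot 120 mm across, 12 mm thick. Origin: centre of the foot's underside on the table; z up; x along a slot in the foot. In the slot stands an upright solid wooden post, 42.6 mm in diameter, flat top 115 mm above the table (2 mm chamfer). The post is clamped up to 16 mm to either side of the foot's centre along the slot.
- rod: Red stirring rod, 16 mm diameter, 150 mm long, with a flat steel paddle (36 mm wide, 6 mm thick, 47 mm long) on its -x end, reaching to 120 mm from the origin; about 90 g. Origin: mid-length of the red rod on its axis; x along the rod, away from the paddle. It lies level in the two notches of its rest, axis 50 mm above the table.
- rest: Fixed wooden rest of the rod: base 110 x 50 x 10 mm and two notched posts 12 mm thick at x = -40 and +40 mm, 54 mm high, 30 mm wide. Between the posts the rod is free on all sides above the base. Origin under its centre on the table; x along the rod.
- clip: Fixed clip stand: base 80 x 120 x 10 mm and two aluminium forks 12 mm thick, open at the top, at y = -40 and +40 mm, up to 90 mm high. Slots 19 mm wide, flared at the top, hold the rod along the stand's y axis, either way round. Fully home, its axis is 55 mm above the table. Between the forks (68 mm) only the base. Origin: under the centre of the slots, on the table; z up.
- clip_seat (a point): Midpoint, between the two forks, of the fully home rod's axis: 55 mm above the table.
- jaw_fork (a point): Axis of the fully home rod in the fork that carries the yellow jaw (the fork at y = -40 mm of the stand).
- jaw (a joint): Yellow sprung jaw, a 22 mm flap hinged 30 mm above the home rod's axis on the +x side of the jaw fork, slanting down across the slot. 0 rad = closed, grows as it swings aside to at most 0.72 rad; the rod passes at about 0.5 rad and the jaw then springs back over it. Pushing the rod past it takes about 5 to 15 N at the jaw fork; it does not let the rod out upwards.
- spare_stand: Fixed bystander: a similar stand already taken by a white upside-down cup, 130 mm high, 100 mm wide foot. Origin on the table under its centre.
- ink_jar: Bystander: blue ink jar, 68 mm diameter, 75 mm high, origin at the centre of its underside.
- ink_can: Bystander: metal can, 72 mm diameter, 100 mm high, origin at the centre of its underside.
- tape_roll: Bystander: flat blue tape roll, 100 mm diameter, 24 mm high, origin at the centre of its underside.
- squeegee: Bystander: wooden squeegee lying flat, 220 mm long along its y axis, 75 mm wide, 25 mm high, origin under its wooden bar.
- post_nominal (a point): The point 115 mm above the foot's centre: the post's top if it is clamped mid-slot. Where it is really clamped (within 16 mm along the stand's x axis, nothing across it) differs each time and is not reported: look or feel for it. A blue collar, 68 mm across, is clamped on the post, its top 22 to 52 mm above the table, also unreported; the cup's rim rests on it. Clamps hold 60 N.
There are look-alikes about, which are no part of the job. Leave any green or purple look-alike of the cup alone.

How it is judged:
On the way:
1. the upside-down cup is set with its rim on the collar while still held (contact force between cup and collar_c0 above 0.5 N and contact force between the fingers and cup above 0.5 N and angle between cup's own x axis and vertical above 2.95 rad), for 0.1 s.
At the end, for the whole second after the job is handed in: Cup upside down within 5 deg, over the post (mouth within 21 mm of the foot's axis), rim at most 56 mm up and borne by the stand; rod in both forks, within 4 deg, 3 mm in height, 5 mm sideways and 25 mm lengthwise of home, jaw closed (under 0.12 rad); both at rest and released (angle between cup's own x axis and vertical above 3.05 rad and horizontal distance between cup_mouth and peg_stand below 0.021 m and height (world z) of cup_mouth below 0.056 m and contact force between cup and peg_stand above 0.3 N and linear speed of each of cup, rod below 0.02 m/s and z of rod in the frame of clip between 0.051 and 0.058 m and x of rod in the frame of clip between -0.005 and 0.005 m and y of rod in the frame of clip between -0.025 and 0.025 m and angle between the x axis of rod and the y axis of clip, either way round below 0.07 rad and value of joint jaw below 0.12 rad); the robot touches nothing.
It fails at once if the cup is dropped instead of being lowered (falls free faster than 0.25 m/s) (contact force between the fingers and cup below 0.05 N and linear speed of cup above 0.25 m/s).
It fails at once if the cup is pressed on the drying stand with more than 60 N (contact force between cup and peg_stand above 60 N).
It fails at once if a bystander is moved by more than 30 mm (distance of any of ink_jar, ink_can, tape_roll, squeegee from where it was at the start of the episode above 0.03 m).
It also fails if it takes over 72 s, if anything falls off the work surface, if the arm or the gripper's body presses on something with over 40 N, if the wrist force passes 120 N, or if a joint passes its speed limit or range.

## Working session

There is one attempt and no reset: what is moved stays moved. The work goes in short steps, Python scripts to look and compute and a shell command to move; the robot and the scene stay as the last step left them, time stands still between calls to the robot, and variables do not carry over. Pictures are saved under pics/ and viewed, about 8 in all and at most 12, crops included, and the job is handed in when it is done.

```bash
ls; mkdir -p pics; cat > h.py <<'E'
import numpy as np, cv2, json
from plant import robot, vision, ticket, spotter
from scipy.spatial.transform import Rotation as R
def snap(n,f=None):
    p=vision.camera(n)
    if f: cv2.imwrite('pics/'+f,p['color'][:,:,::-1])
    return p
def find(p,t,k=3):
    T=np.array(p['pose']); out=[]
    for d in spotter.look_for(p,t)[:k]:
        w=T[:3,:3]@np.array(d['xyz'])+T[:3,3]; out.append((round(d['p'],2),w.round(4).tolist()))
    return out
def proj(p,X):
    T=np.array(p['pose']);c=T[:3,:3].T@(np.array(X)-T[:3,3]);u=np.array(p['K'])@c;return u[:2]/u[2]
def ray(p,u,v,z):
    T=np.array(p['pose']);d=T[:3,:3]@np.linalg.inv(p['K'])@np.array([u,v,1.]);o=T[:3,3];return o+d*(z-o[2])/d[2]
E
python3 - <<'E'
from h import *
a=snap('scene','s0.png');b=snap('top','t0.png')
print(np.round(a['pose'],3).tolist(),np.round(b['pose'],3).tolist(),np.round(b['K'],1).tolist(),a['K'][0][0])
for t in ['cup','cradle','peg_stand','rod','rest','clip','jaw','spare_stand','ink_jar','ink_can','tape_roll','squeegee']:
    print(t,find(a,t),find(b,t))
print(robot.state())
E
```

```text
pics
[[0.66, 0.512, -0.55, 1.167], [0.752, -0.454, 0.479, -0.502], [-0.005, -0.729, -0.684, 0.864], [0.0, 0.0, 0.0, 1.0]] [[0.009, -0.985, 0.173, 0.317], [-1.0, -0.009, -0.002, 0.047], [0.004, -0.173, -0.985, 1.395], [0.0, 0.0, 0.0, 1.0]] [[430.6, 0.0, 326.7], [0.0, 430.6, 193.2], [0.0, 0.0, 1.0]] 410.9897127553412
cup [(0.93, [0.3625, 0.4274, 0.0399]), (0.88, [0.517, 0.3154, 0.075]), (0.78, [0.3919, 0.1972, 0.0407])] [(0.89, [0.501, 0.3256, 0.0813]), (0.72, [0.3843, 0.2042, 0.048]), (0.63, [0.3552, 0.4333, 0.0464])]
cradle [(0.8, [0.514, 0.3123, 0.0079])] [(0.59, [0.4877, 0.3036, 0.0075]), (0.55, [0.5718, 0.1446, 0.0154])]
peg_stand [(0.63, [0.5594, -0.1665, 0.0146])] [(0.7, [0.5334, -0.1529, 0.0109]), (0.22, [0.4998, 0.3262, 0.0856])]
rod [(0.74, [0.4464, -0.3588, 0.06])] [(0.73, [0.4313, -0.3618, 0.0515])]
rest [(0.73, [0.4906, -0.3714, 0.0079])] [(0.74, [0.4899, -0.3491, 0.0102])]
clip [(0.89, [0.5832, 0.1172, 0.0149])] [(0.96, [0.5719, 0.1421, 0.0138])]
jaw [] [(0.37, [0.5886, 0.1106, 0.0842])]
spare_stand [] [(0.6, [0.7693, 0.0111, 0.0307]), (0.53, [0.5706, 0.1467, 0.0142]), (0
[... 436 characters left out ...]
.0282])]
{'time': 1.3, 'qpos': array([-1.35360848,  0.43450815,  0.02500154,  1.57318409, -0.01162266,
        1.134018  , -0.07514854]), 'qd': array([-1.82353548e-03,  9.78952368e-04, -9.81327621e-04, -1.06996413e-03,
       -1.09508303e-03,  1.84301311e-03,  6.20557924e-06]), 'joint_torque': array([ 5.13408377e-04, -6.67675638e+01,  9.84378979e-01, -3.14789665e+01,
       -6.06335280e-02,  3.33127461e-02,  5.32716706e-05]), 'tool_pos': array([0.19650161, 0.59332128, 0.22674295]), 'ee_rot': array([-5.00406737e-01, -3.10147766e+00, -4.42428100e-05]), 'force': array([ 0.5269737 , -0.58794215, -0.21035891]), 'torque': array([-0.01512704, -0.01058718,  0.02044656]), 'width': 0.9967476987390561}
```

View images.

View pics/s0.png

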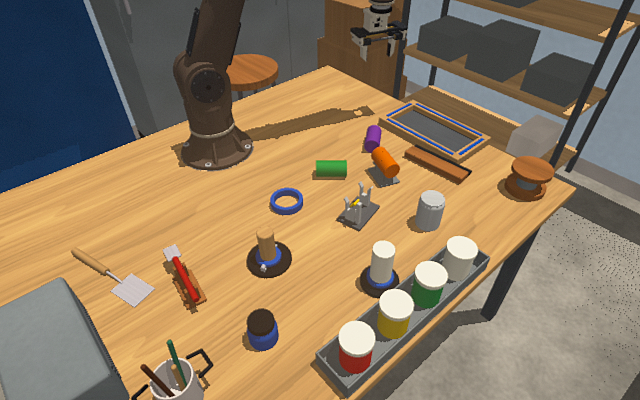

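View pics/t0.png

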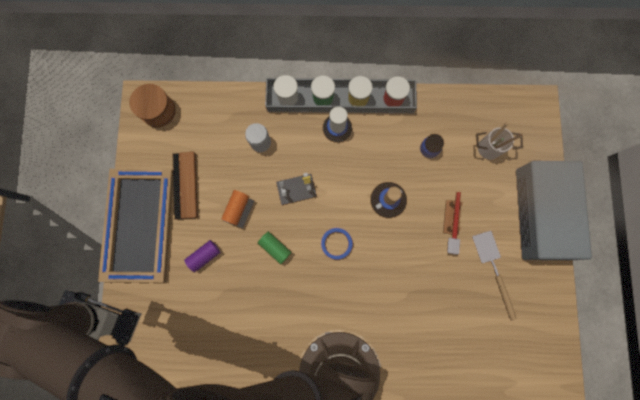

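```bash
python3 - <<'E'
import cv2,numpy as np
t=cv2.imread('pics/t0.png');s=cv2.imread('pics/s0.png')
f=lambda i,u,v,w,h:cv2.resize(i[v:v+h,u:u+w],(400,300),interpolation=cv2.INTER_CUBIC)
m=np.vstack([np.hstack([f(t,215,155,120,90),f(t,360,165,120,90)]),np.hstack([f(s,320,140,120,90),f(s,200,210,120,90)])])
cv2.imwrite('pics/m.png',m)
from h import *
E
python3 - <<'E'
from h import *
b=snap('top');a=snap('scene')
for p,n in((b,'top'),(a,'scene')):
    hsv=cv2.cvtColor(p['color'],cv2.COLOR_RGB2HSV);H,S,V=[hsv[...,i].astype(int) for i in range(3)]
    for nm,m in(('orange',(H>=6)&(H<=14)&(S>215)&(V>90)),('red',((H<4)|(H>176))&(S>190)&(V>70)),('blue',(H>105)&(H<125)&(S>150)&(V>60)),('yellow',(H>22)&(H<32)&(S>170))):
        k,l,st,c=cv2.connectedComponentsWithStats(m.astype(np.uint8))
        for i in range(1,k):
            if st[i,4]>12:
                r=cv2.minAreaRect(np.argwhere(l==i)[:,::-1].astype(np.float32)); print(n,nm,st[i,4],np.round(r[0],1),np.round(r[1],1),round(r[2],1))
E
```

```text
top blue 16 [136.5 173. ] [15.  0.] 180.0
top blue 14 [152.5 173. ] [13.  0.] 180.0
top blue 51 [110.7 200. ] [ 1.3 42.2] 5.4
top blue 14 [164.5 188. ] [12.  1.] 90.0
top blue 17 [163. 214.] [ 1.1 14. ] 4.4
top blue 54 [106.3 246.5] [ 1.2 45.3] 5.6
top blue 19 [116.5 276.5] [ 1. 13.] 90.0
top blue 14 [133.  276.5] [ 1. 10.] 90.0
scene orange 420 [384.8 162. ] [32.8 16.5] 50.7
scene red 270 [185.4 278.8] [49.2  6.3] 63.4
scene red 277 [357.7 363.9] [16.7 31.5] 76.0
scene blue 17262 [67.5 96. ] [135. 192.] 0.0
scene blue 38 [398.5 109.5] [ 1.3 25.5] 63.4
scene blue 88 [448.9 119.2] [70.7  1.3] 25.8
scene blue 115 [419.5 135.9] [73.4  1.7] 28.3
scene blue 59 [471. 146.] [ 2.2 27.7] 56.3
scene blue 169 [286.5 198.5] [21. 31.] 90.0
scene blue 95 [271.1 258.4] [10.6 22.9] 48.6
scene blue 50 [385.9 281.3] [ 6.8 19.4] 55.5
scene blue 71 [270.8 333.1] [ 9. 22.] 43.2
scene yellow 29 [354.3 202.9] [ 2.8 10.6] 51.3
scene yellow 494 [392.1 326.2] [30.6 23.7] 9.5
```

View pics/m.png

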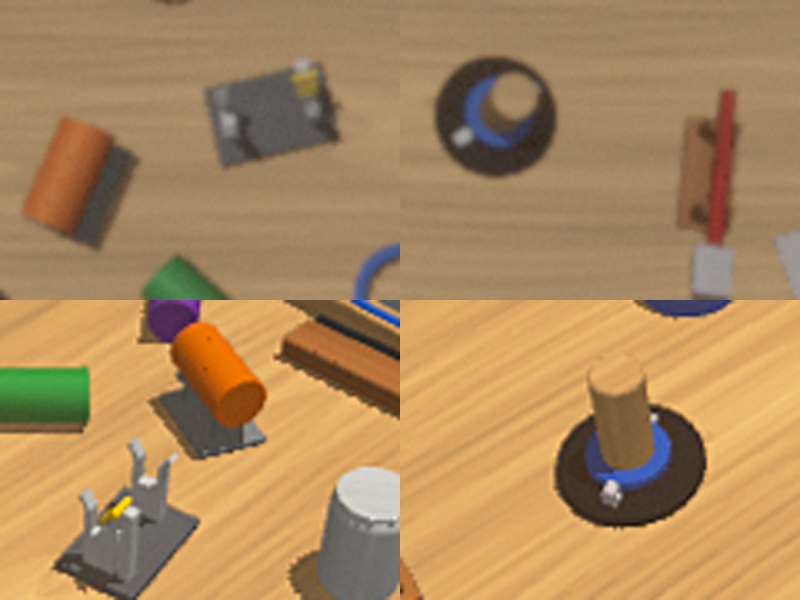

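```bash
python3 - <<'E'
from h import *
b=snap('top');a=snap('scene')
T=lambda u,v,z,u0,v0:ray(b,u0+u/3.3333,v0+v/3.3333,z).round(4)
L=(215,155);Rr=(360,165)
print('cup c',T(68,176,.06,*L),'closed',T(89,127,.06,*L),'mouth',T(47,226,.06,*L))
print('rod ends',T(728,90,.05,400,0) if 0 else T(328,90,.05,*Rr),T(314,243,.05,*Rr))
print('rest base corners',[T(u,v,.01,*Rr)[:2].tolist() for u,v in((286,117),(335,117),(280,228))])
print('clip base',[T(u,v,.01,*L)[:2].tolist() for u,v in((207,88),(325,62),(340,138),(225,165))])
print('posttop',T(117,97,.115,*Rr),'foot',T(97,117,.012,*Rr))
S=lambda u,v,z,u0,v0:ray(a,u0+u/3.3333,v0+v/3.3333,z).round(4)
print('scene posttop',S(217,75,.115,200,210),'foot',S(231,165,.012,200,210))
print('scene cup closed end',S(241,102,.06,320,140))
print('scene clip base',[S(u,v,.01,320,140)[:2].tolist() for u,v in((55,268),(130,300),(200,220),(118,180))])
E
python3 -m pendant '[0,0,0,0,0,0,0]'
```

```text
cup c [0.5025 0.3291 0.06  ] closed [0.5494 0.3114 0.06  ] mouth [0.4553 0.3465 0.06  ]
rod ends [ 0.561  -0.3744  0.05  ] [ 0.4154 -0.3549  0.05  ]
rest base corners [[0.5411, -0.3446], [0.5415, -0.3926], [0.4325, -0.3346]]
clip base [[0.5981, 0.2069], [0.6254, 0.0912], [0.5494, 0.0754], [0.5217, 0.1872]]
posttop [ 0.541  -0.1624  0.115 ] foot [ 0.539  -0.1594  0.012 ]
scene posttop [ 0.5468 -0.1595  0.115 ] foot [ 0.5486 -0.1603  0.012 ]
scene cup closed end [0.5492 0.3147 0.06  ]
scene clip base [[0.5583, 0.0716], [0.6287, 0.0937], [0.6005, 0.2105], [0.5127, 0.193]]
time: 1.6
tool_pos: [0.1965, 0.5933, 0.2268]
ee_rot: [-0.5, -3.101, -0.0]
force: [-0.1, 0.0, -0.1]
width: 0.997
```

```bash
cat >> h.py <<'E'
def log():
    s=robot.state();json.dump([list(map(float,s[k])) for k in('qpos','tool_pos','ee_rot')],open('log.jsonl','a'));open('log.jsonl','a').write('\n');return s
def down(yawx):  # tool z down, tool x at yaw (deg)
    c,s=np.cos(np.radians(yawx)),np.sin(np.radians(yawx));x=np.array([c,s,0]);z=np.array([0,0,-1.]);return np.c_[x,np.cross(z,x),z]
def horiz(yawz): # tool x down, z horizontal at yaw
    c,s=np.cos(np.radians(yawz)),np.sin(np.radians(yawz));z=np.array([c,s,0]);x=np.array([0,0,-1.]);return np.c_[x,np.cross(z,x),z]
def goto(pos,M):
    s=log();A=R.from_rotvec(s['ee_rot']).as_matrix()
    d=A.T@(np.array(pos)-s['tool_pos']);w=R.from_matrix(A.T@M).as_rotvec()
    print('delta',d.round(4).tolist(),w.round(4).tolist(),'|d|',np.linalg.norm(d).round(3),'q',s['qpos'].round(3).tolist(),'w',round(s['width'],3),'F',s['force'].round(1).tolist())
E
python3 -c "
from h import *
goto([.516,.324,.15],down(159.6))"
```

```text
delta [-0.388, -0.1552, 0.0767] [0.0001, -0.0, 0.0361] |d| 0.425 q [-1.354, 0.434, 0.025, 1.573, -0.012, 1.134, -0.075] w 0.997 F [-0.1, 0.0, -0.1]
```

```bash
python3 -m pendant '[-0.04,-0.016,0.008,0,0,0,0, -0.08,-0.032,0.016,0,0,0,0, -0.12,-0.048,0.024,0,0,0,0, -0.16,-0.064,0.03,0,0,0,0, -0.194,-0.078,0.03,0,0,0.018,0]'; python3 -c "
from h import *
goto([.516,.324,.15],down(159.6))"
python3 -m pendant '[-0.04,-0.016,0.008,0,0,0.018,0, -0.08,-0.032,0.016,0,0,0.018,0, -0.12,-0.048,0.024,0,0,0.018,0, -0.16,-0.064,0.03,0,0,0.018,0, -0.194,-0.078,0.046,0,0,0.018,0]'; python3 -c "
from h import *
goto([.516,.324,.15],down(159.6))
p=snap('scene','s1.png');print(find(p,'cup'))"
```

```text
time: 2.1
tool_pos: [0.3578, 0.456, 0.196]
ee_rot: [0.53, 3.096, -0.002]
force: [1.1, 0.1, -0.4]
width: 0.999
delta [-0.1931, -0.0718, 0.0462] [-0.0013, 0.0003, 0.0168] |d| 0.211 q [-1.052, 0.388, 0.074, 1.731, -0.032, 1.025, 0.264] w 0.999 F [1.1, 0.1, -0.4]
time: 2.6
tool_pos: [0.5159, 0.3189, 0.1517]
ee_rot: [0.558, 3.089, 0.003]
force: [1.3, 0.7, -0.1]
width: 0.999
delta [0.0017, 0.0048, 0.0017] [0.002, 0.002, -0.001] |d| 0.005 q [-0.728, 0.472, 0.122, 1.721, -0.068, 0.95, 0.634] w 0.999 F [1.3, 0.7, -0.1]
[(0.63, [0.5208, 0.3165, 0.0752]), (0.47, [0.3631, 0.4106, 0.0177])]
```

```bash
python3 -m pendant '[0.002,0.005,0.03,0,0,0,0, 0.002,0.005,0.065,0,0,0,0, 0.002,0.005,0.095,0,0,0,0, 0.002,0.005,0.110,0,0,0,0, 0.002,0.005,0.110,0,0,0,0]'; python3 -c "
from h import *
goto([.516,.324,.041],down(159.6));p=snap('scene');cv2.imwrite('pics/s2.png',np.hstack([cv2.resize(q['color'][v:v+100,u:u+100,::-1],(400,400),interpolation=cv2.INTER_CUBIC) for q,u,v in((p,335,110),(snap('top'),185,155))]))
import json
D=[json.loads(l) for l in open('log.jsonl')]
from scipy.optimize import least_squares
import itertools
def fk(q,sg,p):
    z=0;T=np.eye(3);o=np.zeros(3)
    q=np.array(q)*sg
    rz=lambda a:R.from_euler('z',a).as_matrix();ry=lambda a:R.from_euler('y',a).as_matrix()
    o=o+[0,0,p[0]];T=T@rz(q[0]+p[4]);o=o+T@[p[7],0,0];T=T@ry(q[1]+p[5]);T=T@rz(q[2]);o=o+T@[p[8],0,p[1]];T=T@ry(q[3]);T=T@rz(q[4]);o=o+T@[p[9],0,p[2]];T=T@ry(q[5]);T=T@rz(q[6]+p[6]);o=o+T@[0,0,p[3]];return o,T
best=[]
for s in itertools.product([1,-1],repeat=4):
    sg=np.array([-1,1,s[0],1,s[1],1,s[2]])if s[3]>0 else np.array([1,1,s[0],1,s[1],1,s[2]])
    def f(p):
        r=[]
        for q,t,e in D:
            o,T=fk(q,sg,p);r+=list((o-t)*5)+list((T-R.from_rotvec(e).as_matrix()).ravel())
        return r+list((np.array(p)-p0)[:4]*.01)+list(np.array(p)[7:]*.01)+[p[5]*.05]
    for p6 in(0,1.57,3.14,-1.57):
        p0=np.array([.34,.4,.4,.2,0,0,p6,0,0,0]);S=least_squares(f,p0);best.append((S.cost,sg.tolist(),S.x.round(3).tolist()))
best.sort(key=lambda b:b[0])
for b in best[:3]:print(b)
"
```

```text
time: 3.2
tool_pos: [0.5118, 0.3252, 0.039]
ee_rot: [-0.555, -3.09, 0.004]
force: [-0.0, 0.4, -0.4]
width: 1.002
delta [-0.0043, 0.0003, -0.0021] [-0.003, -0.0021, 0.0005] |d| 0.005 q [-0.722, 0.613, 0.099, 1.806, -0.086, 0.73, 0.639] w 1.002 F [-0.0, 0.4, -0.4]
(np.float64(0.00010915498377956925), [-1, 1, -1, 1, -1, 1, -1], [0.46, 0.548, 0.418, 0.556, -0.088, -0.0, 1.483, 0.004, 0.009, -0.008])
(np.float64(0.00010915498377957231), [-1, 1, -1, 1, -1, 1, -1], [0.46, 0.548, 0.418, 0.556, -0.088, -0.0, 1.483, 0.004, 0.009, -0.008])
(np.float64(0.00010915498377957704), [-1, 1, -1, 1, -1, 1, -1], [0.46, 0.548, 0.418, 0.556, -0.088, -0.0, 1.483, 0.004, 0.009, -0.008])
```

View pics/s2.png

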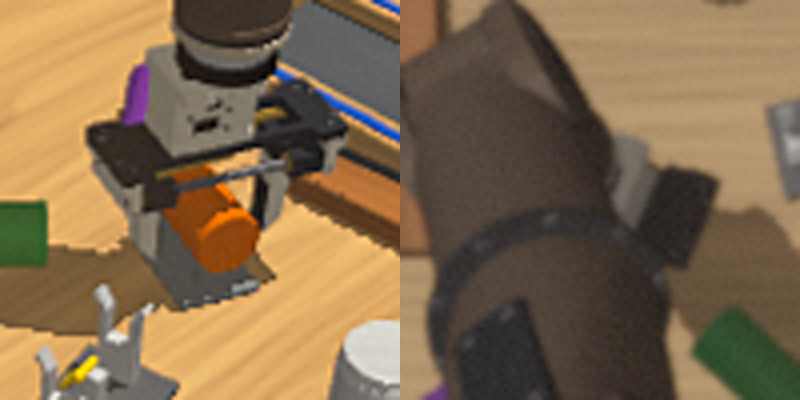

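```bash
python3 -m pendant '[0,0,0,0,0,0,255, 0,0,0,0,0,0,255, 0,0,0,0,0,0,255, 0,0,0,0,0,0,255, 0,0,0,0,0,0,255]'; python3 -m pendant '[0,0,0,0,0,0,255, 0,0,-0.03,0,0,0,255, 0,0,-0.07,0,0,0,255, 0,0,-0.12,0,0,0,255, 0,0,-0.16,0,0,0,255]'; python3 -c "
from h import *
goto([.51,.325,.22],down(159.6))"
```

```text
time: 3.8
tool_pos: [0.5133, 0.3258, 0.041]
ee_rot: [0.556, 3.092, 0.0]
force: [-0.3, 0.1, -0.3]
width: 0.615
time: 4.3
tool_pos: [0.5133, 0.3258, 0.2032]
ee_rot: [0.556, 3.091, 0.001]
force: [0.6, 0.9, -0.2]
width: 0.575
delta [0.0028, -0.0019, -0.0168] [0.0009, 0.0006, 0.0] |d| 0.017 q [-0.745, 0.425, 0.13, 1.656, -0.061, 1.063, 0.618] w 0.575 F [0.6, 0.9, -0.2]
```

```bash
python3 -m pendant '[0,0,-0.01,0,-0.12,0,255, 0,0,-0.02,0,-0.24,0,255, 0,0,-0.03,0,-0.36,0,255, 0,0,-0.03,0,-0.48,0,255, 0,0,-0.03,0,-0.48,0,255]'; cat > fit.py <<'E'
from h import *
from scipy.optimize import least_squares
D=[json.loads(l) for l in open('log.jsonl')]
rz=lambda a:R.from_euler('z',a).as_matrix();ry=lambda a:R.from_euler('y',a).as_matrix()
def fk(q,p):
    q=np.array(q)*[-1,1,-1,1,-1,1,-1];o=np.array([0,0,p[0]])
    T=rz(q[0]+p[4]);o=o+T@[p[7],0,0];T=T@ry(q[1]+p[5])@rz(q[2]+p[10]);o=o+T@[p[8],0,p[1]];T=T@ry(q[3]);o=o+T@[p[9],0,0];T=T@rz(q[4]+p[11]);o=o+T@[0,0,p[2]];T=T@ry(q[5]+p[12]);T=T@rz(q[6]+p[6]);return o+T@[0,0,p[3]],T
p0=np.array([.34,.4,.4,.3,0,0,1.57,0,0,0,0,0,0])
def f(p):
    r=[]
    for q,t,e in D:
        o,T=fk(q,p);r+=list((o-t)*5)+list((T-R.from_rotvec(e).as_matrix()).ravel())
    return r+list((p-p0)*.01)
p=least_squares(f,p0).x
lo=np.array([-2.62,-.44,-1.27,.08,-1.32,.12,-2.74]);hi=np.array([2.62,2.09,1.32,2.57,4.46,2,2.74])
def ik(pos,M,q0):
    g=lambda q:np.r_[(fk(q,p)[0]-pos)*5,(fk(q,p)[1]-M).ravel(),(q-q0)*.002]
    s=least_squares(g,np.clip(q0,lo+.05,hi-.05),bounds=(lo+.03,hi-.03));o,T=fk(s.x,p);return s.x,np.linalg.norm(o-pos),np.linalg.norm(T-M)
E
python3 - <<'E'
from h import *
goto([.51,.325,.22],horiz(-20.4))
from fit import *
print(p.round(3),np.abs(f(p)).max())
q0=np.array(D[-1][0])
for yaw in(-20,-40,-60,-80):
  for qs in(q0,np.array([.2,.6,0,1.9,1.7,1.2,-.5]),np.array([.5,.6,0,1.9,2.5,1.2,1.5])):
    q,e1,e2=ik(np.array([.543,-.161,.14])+.019*horiz(yaw)[:,2],horiz(yaw),qs);print(yaw,q.round(2).tolist(),e1.round(4),e2.round(3))
E
```

```text
time: 4.8
tool_pos: [0.509, 0.3292, 0.2293]
ee_rot: [0.46, 2.626, -0.115]
force: [-0.4, 0.1, -1.4]
width: 0.575
delta [0.0022, -0.0036, 0.0094] [0.0071, -1.0903, 0.0061] |d| 0.01 q [-1.165, 0.307, 0.285, 1.894, 0.498, 0.855, 0.013] w 0.575 F [-0.4, 0.1, -1.4]
[ 0.316  0.489  0.405  0.379 -0.109  0.004  1.503  0.007  0.027 -0.036
  0.033 -0.018 -0.012] 0.03031721309775793
-20 [-0.64, 1.56, 0.57, 2.54, 2.24, 1.93, -2.71] 0.0318 0.174
-20 [-0.64, 1.56, 0.57, 2.54, 2.24, 1.93, -2.71] 0.0318 0.174
-20 [-0.64, 1.56, 0.57, 2.54, 2.24, 1.93, -2.71] 0.0318 0.174
-40 [-1.26, 1.57, 0.91, 2.54, 2.17, 0.87, -2.71] 0.0046 0.028
-40 [-1.26, 1.57, 0.91, 2.54, 2.17, 0.87, -2.71] 0.0046 0.028
-40 [-0.28, 1.13, -0.07, 2.54, 2.08, 1.97, -2.04] 0.0055 0.033
-60 [-0.96, 1.14, 0.55, 2.31, 1.58, 1.11, -1.88] 0.0 0.0
-60 [-0.36, 1.04, -0.13, 2.31, 1.71, 1.76, -1.82] 0.0 0.0
-60 [-0.16, 1.09, -0.36, 2.31, 1.77, 1.97, -1.78] 0.0 0.0
-80 [-1.2, 1.41, 0.99, 2.0, 0.68, 0.79, -1.04] 0.0 0.0
-80 [-0.43, 1.04, -0.05, 2.0, 1.37, 1.67, -1.55] 0.0 0.0
-80 [-0.34, 1.05, -0.16, 2.0, 1.41, 1.76, -1.57] 0.0 0.0
```

```bash
cat > plan.py <<'E'
from fit import *
def pts(q):
    q=np.array(q);s=q*[-1,1,-1,1,-1,1,-1];o=np.array([0,0,p[0]]);T=rz(s[0]+p[4]);o=o+T@[p[7],0,0];T=T@ry(s[1]+p[5])@rz(s[2]+p[10]);o=o+T@[p[8],0,p[1]];E=o;T=T@ry(s[3]);o=o+T@[p[9],0,0];T=T@rz(s[4]+p[11]);W=o+T@[0,0,p[2]];t,M=fk(q,p);return E,W,t,M
OB={'green':(.388,.203,.05,.056),'clip':(.574,.141,.045,.092),'tape':(.4,.012,.05,.025),'spare':(.77,.011,.05,.13),'rest':(.488,-.365,.06,.06),'jar':(.715,-.29,.036,.077)}
def clear(q):
    E,W,t,M=pts(q);z=M[:,2];P=[(t-z*d,.048) for d in np.linspace(.1,.379,15)]+[(W+(E-W)*k,.065) for k in np.linspace(0,1,15)]+[(t-z*d+M[:,1]*y,.038) for d in(.07,.11,.15) for y in(-.06,-.03,.03,.06)]
    out={'floor':min(c[2]-r for c,r in P)}
    for n,(x,y,r,h) in OB.items():
        out[n]=min(np.hypot(max(np.hypot(c[0]-x,c[1]-y)-r,0),max(c[2]-h,0))-rr for c,rr in P)
    return {k:round(float(v),3) for k,v in out.items()}
E
python3 - <<'E'
from plan import *
a=snap('scene');
for z in(.02,.03,.04,.05):print('collar',z,proj(a,[.559,-.175,z]).round(1),proj(a,[.543+.0256,-.161-.0223,z]).round(1))
q0=np.array(D[-1][0]);rng=np.random.default_rng(0)
for z in(.10,.125):
 for yaw in range(-180,180,15):
  best=None
  for k in range(8):
    qs=lo+(hi-lo)*rng.random(7)
    q,e1,e2=ik(np.array([.543,-.161,z])+.019*horiz(yaw)[:,2],horiz(yaw),qs)
    if e1<.002 and e2<.01:
        c=clear(q);m=min(c.values())
        if best is None or m>best[0]:best=(m,q.round(2).tolist(),min(c,key=c.get))
  if best:print(z,yaw,best)
E
```

```text
collar 0.02 [266.7 262.8] [266.3 266.7]
collar 0.03 [266.4 260.4] [265.9 264.3]
collar 0.04 [266.  257.9] [265.5 261.8]
collar 0.05 [265.6 255.4] [265.1 259.3]
0.1 -135 (-0.048, [-0.47, 1.49, 0.66, 0.95, 0.39, 1.97, -0.79], 'spare')
0.1 -120 (0.013, [-0.3, 1.3, 0.01, 1.25, 0.93, 1.97, -1.19], 'spare')
0.1 -105 (-0.039, [-0.22, 1.24, -0.24, 1.53, 1.19, 1.97, -1.39], 'clip')
0.1 -90 (-0.043, [-1.25, 1.76, 1.29, 1.79, -0.07, 0.89, -0.4], 'clip')
0.1 -75 (-0.019, [-0.63, 1.12, 0.19, 2.04, 1.36, 1.44, -1.63], 'green')
0.1 -60 (-0.02, [-0.9, 1.21, 0.47, 2.27, 1.57, 1.16, -1.92], 'green')
0.1 -45 (0.027, [-0.52, 1.19, 0.12, 2.46, 1.95, 1.71, -2.15], 'tape')
0.1 15 (0.035, [1.09, 1.21, -0.25, 2.43, 4.38, 1.46, -1.11], 'floor')
0.1 30 (0.013, [1.62, 1.48, -0.83, 2.22, -1.29, 0.62, -1.56], 'rest')
0.1 60 (-0.008, [0.68, 1.17, 0.2, 1.74, -1.29, 1.8, -1.81], 'rest')
0.1 75 (-0.008, [0.92, 1.25, -0.26, 1.48, -0.87, 1.64, -2.13], 'rest')
0.1 90 (-0.008, [1.12, 1.6, -1.01, 1.19, -0.16, 1.65, -2.71], 'rest')
0.1 105 (0.004, [0.91, 1.63, -1.0, 0.9, -0.12, 1.97, -2.71], 'rest')
0.125 -135 (-0.048, [-0.48, 1.45, 0.66, 0.98, 0.41, 1.97, -0.78], 'spare')
0.125 -120 (0.013, [-0.31, 1.26, 0.03, 1.28, 0.92, 1.97, -1.17], 'spare')
0.125 -105 (-0.019, [-0.41, 1.17, 0.05, 1.56, 1.03, 1.78, -1.27], 'clip')
0.125 -90 (-0.026, [-1.24, 1.71, 1.29, 1.81, -0.01, 0.88, -0.42], 'clip')
0.125 -75 (0.005, [-0.69, 1.08, 0.26, 2.07, 1.34, 1.39, -1.59], 'green')
0.125 -60 (0.004, [-0.76, 1.1, 0.31, 2.3, 1.62, 1.34, -1.89], 'green')
0.125 -45 (0.052, [-0.25, 1.14, -0.15, 2.5, 2.01, 1.97, -1.99], 'tape')
0.125 15 (0.053, [0.58, 1.13, 0.27, 2.46, 4.28, 1.97, -1.33], 'rest')
0.125 60 (0.017, [0.68, 1.12, 0.21, 1.77, -1.29, 1.81, -1.83], 'rest')
0.125 90 (0.017, [0.92, 1.35, -0.5, 1.22, -0.59, 1.78, -2.39], 'rest')
```

```bash
python3 - <<'E'
from plan import *
q0=np.array(D[-1][0]);rng=np.random.default_rng(0)
for al in(20,30,40):
 A=np.radians(al);M=down(159.6)@ry(A)
 q,e1,e2=ik(np.array([.526,.320,.06])+.019*M[:,2],M,np.array(D[3][0]));print('grasp',al,q.round(2).tolist(),e1.round(4),e2.round(3),clear(q))
 for yaw in range(-120,-30,15):
  best=None
  for k in range(8):
    M=horiz(yaw)@ry(A)
    q,e1,e2=ik(np.array([.543,-.161,.10])+.019*M[:,2],M,lo+(hi-lo)*rng.random(7))
    if e1<.002 and e2<.01:
        c=clear(q);m=min(c.values())
        if best is None or m>best[0]:best=(m,q.round(2).tolist(),min(c,key=c.get))
  if best:print(al,yaw,best)
E
```

```text
grasp 20 [-0.48, 0.79, -0.03, 1.51, -0.24, 1.12, 0.85] 0.0 0.0 {'floor': 0.07, 'green': 0.07, 'clip': 0.046, 'tape': 0.201, 'spare': 0.243, 'rest': 0.528, 'jar': 0.5}
20 -120 (0.037, [0.01, 1.15, -0.51, 1.41, 1.08, 1.97, -1.37], 'spare')
20 -105 (0.052, [-0.18, 1.0, -0.25, 1.66, 1.08, 1.67, -1.31], 'clip')
20 -90 (0.05, [-0.71, 0.95, 0.42, 1.91, 0.95, 1.1, -1.18], 'clip')
20 -75 (0.071, [-0.02, 0.94, -0.52, 2.15, 1.56, 1.68, -1.51], 'clip')
20 -60 (0.079, [0.24, 1.09, -0.83, 2.37, 1.89, 1.97, -1.5], 'floor')
grasp 30 [-0.4, 0.89, -0.08, 1.36, -0.29, 1.31, 0.9] 0.0 0.0 {'floor': 0.066, 'green': 0.073, 'clip': 0.04, 'tape': 0.201, 'spare': 0.223, 'rest': 0.523, 'jar': 0.486}
30 -120 (0.067, [-0.72, 1.14, 0.86, 1.49, 0.14, 1.3, -0.63], 'spare')
30 -105 (0.078, [-0.23, 0.88, -0.12, 1.72, 0.96, 1.44, -1.21], 'spare')
30 -90 (0.088, [-0.7, 0.84, 0.47, 1.95, 0.87, 0.95, -1.05], 'floor')
30 -75 (0.088, [-0.56, 0.73, 0.23, 2.17, 1.33, 0.96, -1.33], 'floor')
30 -60 (0.088, [0.18, 0.82, -0.67, 2.38, 1.8, 1.52, -1.43], 'floor')
grasp 40 [-0.35, 1.01, -0.12, 1.21, -0.32, 1.49, 0.91] 0.0 0.0 {'floor': 0.061, 'green': 0.076, 'clip': 0.031, 'tape': 0.2, 'spare': 0.203, 'rest': 0.518, 'jar': 0.473}
40 -120 (0.094, [0.22, 1.0, -0.72, 1.57, 1.05, 1.76, -1.38], 'spare')
40 -105 (0.093, [-0.07, 0.79, -0.27, 1.78, 0.97, 1.36, -1.18], 'spare')
40 -90 (0.095, [-1.11, 1.19, 1.29, 1.97, -0.38, 0.67, 0.15], 'floor')
40 -75 (0.095, [-1.18, 1.13, 1.29, 2.17, -0.54, 0.36, 0.48], 'floor')
40 -60 (0.095, [-1.19, 1.05, 1.27, 2.36, 4.36, 0.15, 2.06], 'floor')
40 -45 (0.095, [0.54, 0.74, -0.91, 2.52, 2.01, 1.32, -1.18], 'floor')
```

```bash
python3 -m pendant '[0,0,0,0,0.12,0,255, 0,0,0,0,0.24,0,255, 0,0,0,0,0.36,0,255, 0,0,0,0,0.48,0,255, 0,0,0,0,0.48,0,255]'; python3 -c "
from h import *
goto([.5133,.3258,.0412],down(159.6))"
```

```text
time: 5.35
tool_pos: [0.5187, 0.3212, 0.2313]
ee_rot: [-0.57, -3.087, -0.005]
force: [1.2, -1.0, -1.0]
width: 0.579
delta [0.0061, 0.0019, 0.1902] [0.0025, -0.003, -0.0092] |d| 0.19 q [-0.757, 0.406, 0.167, 1.615, -0.077, 1.127, 0.636] w 0.579 F [1.2, -1.0, -1.0]
```

```bash
python3 -m pendant '[0,0,0,0,0,0,255, 0,0,0.05,0,0,0,255, 0,0,0.1,0,0,0,255, 0,0,0.14,0,0,0,255, 0,0,0.14,0,0,0,255]'; python3 -c "
from h import *
goto([.5133,.3258,.0412],down(159.6))"
```

```text
time: 5.85
tool_pos: [0.5087, 0.3245, 0.0858]
ee_rot: [-0.551, -3.086, 0.01]
force: [-0.5, -0.0, -0.8]
width: 0.571
delta [-0.0041, 0.0031, 0.0445] [-0.0076, -0.0054, 0.0028] |d| 0.045 q [-0.75, 0.551, 0.137, 1.779, -0.097, 0.828, 0.65] w 0.571 F [-0.5, -0.0, -0.8]
```

```bash
python3 -m pendant '[0,0,0.02,0,0,0,255, 0,0,0.035,0,0,0,255, 0,0,0.042,0,0,0,255, 0,0,0.044,0,0,0,255, 0,0,0.044,0,0,0,255]'; python3 -c "
from h import *
goto([.5133,.3258,.0412],down(159.6))"
```

```text
time: 6.35
tool_pos: [0.5134, 0.3261, 0.0474]
ee_rot: [0.556, 3.092, 0.001]
force: [-0.1, -0.5, -0.6]
width: 0.574
delta [0.0, -0.0003, 0.0062] [0.0007, 0.0004, 0.0004] |d| 0.006 q [-0.741, 0.602, 0.127, 1.803, -0.107, 0.742, 0.658] w 0.574 F [-0.1, -0.5, -0.6]
```

```bash
python3 -m pendant '[0,0,0.003,0,0,0,255, 0,0,0.006,0,0,0,255, 0,0,0.006,0,0,0,255, 0,0,0.006,0,0,0,120, 0,0,0.006,0,0,0,0]'; python3 -m pendant '[0,0,0,0,0,0,0, 0,0,0,0,0,0,0, 0,0,-0.04,0,0,0,0, 0,0,-0.08,0,0,0,0, 0,0,-0.08,0,0,0,0]'; python3 -c "
from h import *
from fit import ry
M=down(159.6)@ry(np.radians(30))
goto(np.array([.526,.320,.06])-.05*M[:,2],M)
p=snap('scene','s3.png');print(find(p,'cup'))"
```

```text
time: 6.85
tool_pos: [0.5134, 0.3258, 0.0409]
ee_rot: [0.556, 3.092, 0.0]
force: [-0.1, 0.4, 0.5]
width: 0.621
time: 7.35
tool_pos: [0.5161, 0.3275, 0.1259]
ee_rot: [0.555, 3.086, 0.01]
force: [0.8, 0.9, -0.2]
width: 0.994
delta [-0.0368, -0.0037, 0.0227] [0.007, 0.5282, 0.0018] |d| 0.043 q [-0.755, 0.504, 0.147, 1.742, -0.091, 0.894, 0.645] w 0.994 F [0.8, 0.9, -0.2]
[(0.86, [0.3923, 0.1967, 0.0426]), (0.7, [0.5215, 0.3168, 0.0755]), (0.57, [0.3634, 0.401, 0.0084])]
```

```bash
python3 -m pendant '[-0.01,0,0,0,0.12,0,0, -0.02,0,0,0,0.24,0,0, -0.03,0,0.005,0,0.36,0,0, -0.037,-0.003,0.012,0,0.48,0,0, -0.037,-0.003,0.018,0,0.524,0,0]'; python3 -m pendant '[0,0,0,0,0,0,0, 0,0,0,0,0,0,0]';  python3 -c "
from h import *
from fit import ry
M=down(159.6)@ry(np.radians(30))
goto(np.array([.526,.320,.06])+.019*M[:,2],M)"
```

```text
time: 7.95
tool_pos: [0.5485, 0.3059, 0.099]
ee_rot: [-0.472, -2.575, -0.122]
force: [1.6, -0.5, -0.3]
width: 1.002
time: 8.15
tool_pos: [0.546, 0.3102, 0.1015]
ee_rot: [-0.464, -2.581, -0.123]
force: [-0.3, 0.2, 0.7]
width: 0.995
delta [-0.0017, 0.0023, 0.066] [-0.0011, -0.0014, -0.0004] |d| 0.066 q [-0.409, 0.806, 0.019, 1.35, -0.367, 1.4, 0.96] w 0.995 F [-0.3, 0.2, 0.7]
```

```bash
python3 -m pendant '[-0.002,0.002,0.03,0,0,0,0, -0.002,0.002,0.055,0,0,0,0, -0.002,0.002,0.066,0,0,0,0, -0.002,0.002,0.066,0,0,0,0, -0.002,0.002,0.066,0,0,0,0]'; python3 -m pendant '[0,0,0,0,0,0,255, 0,0,0,0,0,0,255, 0,0,0,0,0,0,255, 0,0,0,0,0,0,255, 0,0,0,0,0,0,255]';python3 -m pendant '[0,0,0,0,0,0,255, -0.025,0,-0.043,0,0,0,255, -0.05,0,-0.086,0,0,0,255, -0.075,0,-0.129,0,0,0,255, -0.075,0,-0.129,0,0,0,255]';  python3 - <<'E'
from plan import *
M=horiz(-20.4)@ry(np.radians(30))
goto([.52,.32,.25],M)
p_=snap('scene','s4.png');print(find(p_,'cup'))
# interpolated path check
from scipy.spatial.transform import Slerp
D.append(None);D.pop()
s=robot.state();q=s['qpos'];M0=R.from_rotvec(s['ee_rot']);F=[(np.array([.50,.30,.27]),horiz(-20.4)@ry(.5236)),(np.array([.50,.05,.25]),horiz(-50)@ry(.5236)),(np.array([.543,-.161,.19])+.019*(horiz(-80)@ry(.5236))[:,2],horiz(-80)@ry(.5236)),(np.array([.543,-.161,.09])+.019*(horiz(-80)@ry(.5236))[:,2],horiz(-80)@ry(.5236))]
a,A=s['tool_pos'],M0
for b,B in F:
    sl=Slerp([0,1],R.concatenate([A,R.from_matrix(B)]))
    for k in(.25,.5,.75,1):
        q,e1,e2=ik(a+(b-a)*k,sl(k).as_matrix(),q);c=clear(q);n=min(c,key=c.get);print(q.round(2).tolist(),e1.round(3),e2.round(2),n,c[n])
    a,A=b,R.from_matrix(B)
E
```

```text
time: 8.65
tool_pos: [0.5187, 0.3234, 0.0458]
ee_rot: [-0.463, -2.584, -0.125]
force: [1.1, -0.2, 0.8]
width: 1.001
time: 9.15
tool_pos: [0.5183, 0.3227, 0.0446]
ee_rot: [-0.465, -2.582, -0.125]
force: [0.5, 0.1, -0.2]
width: 0.615
time: 9.65
tool_pos: [0.6464, 0.2736, 0.1214]
ee_rot: [-0.473, -2.59, -0.127]
force: [-0.1, -0.4, -0.4]
width: 0.571
delta [0.1805, -0.0011, -0.0457] [0.0004, -1.5617, -0.0063] |d| 0.186 q [-0.337, 0.926, 0.054, 1.039, -0.35, 1.599, 0.98] w 0.571 F [-0.1, -0.4, -0.4]
[(0.89, [0.3913, 0.1932, 0.041]), (0.79, [0.36, 0.4222, 0.0404]), (0.67, [0.4463, -0.3633, 0.0604])]
[-0.55, 0.63, 0.13, 1.42, -0.18, 1.19, 0.85] 0.0 0.0 clip 0.101
[-0.86, 0.4, 0.24, 1.77, 0.14, 0.83, 0.49] 0.0 0.0 clip 0.142
[-1.25, 0.3, 0.38, 2.01, 0.76, 0.74, -0.24] 0.0 0.0 clip 0.184
[-1.54, 0.36, 0.41, 2.17, 1.22, 0.97, -0.87] 0.0 0.0 green 0.212
[-1.51, 0.35, 0.44, 2.21, 1.18, 1.0, -0.9] 0.0 0.0 clip 0.205
[-1.47, 0.35, 0.48, 2.24, 1.15, 1.01, -0.93] 0.0 0.0 clip 0.187
[-1.41, 0.35, 0.52, 2.27, 1.13, 1.01, -0.95] 0.0 0.0 clip 0.167
[-1.34, 0.37, 0.57, 2.28, 1.11, 1.0, -0.96] 0.0 0.0 clip 0.156
[-1.24, 0.43, 0.61, 2.26, 1.09, 0.94, -0.97] 0.0 0.0 clip 0.141
[-1.13, 0.5, 0.65, 2.23, 1.06, 0.9, -0.97] 0.0 0.0 clip 0.14
[-1.0, 0.58, 0.67, 2.17, 1.02, 0.86, -0.95] 0.0 0.0 spare 0.147
[-0.86, 0.66, 0.67, 2.09, 0.96, 0.84, -0.91] 0.0 0.0 spare 0.145
[-0.86, 0.71, 0.67, 2.1, 0.97, 0.8, -0.95] 0.0 0.0 spare 0.132
[-0.85, 0.76, 0.66, 2.1, 0.98, 0.76, -1.0] 0.0 0.0 spare 0.122
[-0.85, 0.81, 0.65, 2.1, 0.98, 0.73, -1.04] 0.0 0.0 floor 0.103
[-0.84, 0.87, 0.65, 2.1, 0.99, 0.7, -1.09] 0.0 0.0 floor 0.078
```

View pics/s4.png

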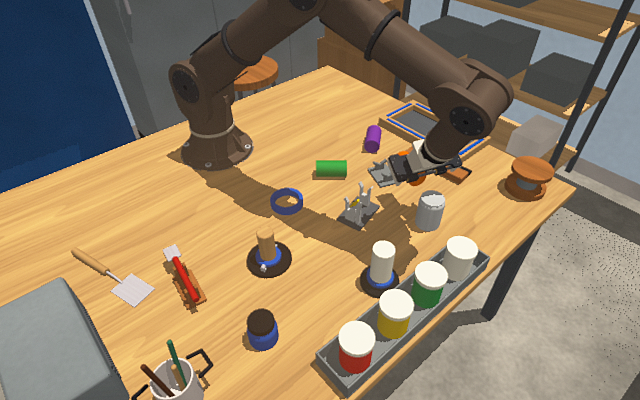

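```bash
python3 -m pendant '[0.036,0,-0.009,0,-0.13,0,255, 0.072,0,-0.018,0,-0.26,0,255, 0.108,0,-0.027,0,-0.4,0,255, 0.144,0,-0.036,0,-0.53,0,255, 0.18,0,-0.046,0,-0.66,0,255]'; python3 -c "
from h import *
from fit import ry
goto([.51,.31,.26],horiz(-20.4)@ry(.5236))"
```

```text
time: 10.25
tool_pos: [0.5118, 0.325, 0.249]
ee_rot: [0.527, 2.958, -0.034]
force: [-0.5, 1.5, -0.5]
width: 0.574
delta [-0.005, -0.0146, -0.0105] [0.0033, -0.9085, 0.0019] |d| 0.019 q [-0.866, 0.339, 0.185, 1.681, 0.066, 1.057, 0.494] w 0.574 F [-0.5, 1.5, -0.5]
```

```bash
python3 -m pendant '[0,0,0,0,-0.13,0,255, 0,0,0,0,-0.26,0,255, 0,0,0,0,-0.4,0,255, 0,0,0,0,-0.53,0,255, 0,0,0,0,-0.66,0,255]'; python3 -c "
from h import *
from fit import ry
goto([.51,.31,.26],horiz(-20.4)@ry(.5236))"
```

```text
time: 10.75
tool_pos: [0.5127, 0.3248, 0.2481]
ee_rot: [0.41, 2.313, -0.172]
force: [0.1, -1.0, -1.0]
width: 0.575
delta [-0.0103, -0.0149, -0.0065] [0.0048, -0.2485, 0.0024] |d| 0.019 q [-1.401, 0.332, 0.365, 2.026, 0.917, 0.897, -0.472] w 0.575 F [0.1, -1.0, -1.0]
```

```bash
python3 -m pendant '[0,0,0,0,-0.13,0,255, 0,0,0,0,-0.25,0,255, 0,0,0,0,-0.25,0,255]'; python3 -c "
from h import *
from fit import ry
M=horiz(-80)@ry(.5236)
goto([.50,.05,.25],horiz(-50)@ry(.5236))
goto(np.array([.543,-.161,.22])+.019*M[:,2],M)"
```

```text
time: 11.05
tool_pos: [0.5109, 0.3255, 0.2447]
ee_rot: [0.359, 2.073, -0.218]
force: [-0.9, -0.3, -1.2]
width: 0.572
delta [-0.0445, -0.2628, 0.0708] [0.4503, 0.0007, 0.2699] |d| 0.276 q [-1.545, 0.452, 0.414, 2.118, 1.16, 0.982, -0.821] w 0.572 F [-0.9, -0.3, -1.2]
delta [-0.0693, -0.4604, 0.1957] [0.9038, 0.0031, 0.5316] |d| 0.505 q [-1.545, 0.452, 0.414, 2.118, 1.16, 0.982, -0.821] w 0.572 F [-0.9, -0.3, -1.2]
```

```bash
python3 -m pendant '[-0.008,-0.045,0.01,0.075,0,0.045,255, -0.016,-0.09,0.022,0.15,0,0.09,255, -0.025,-0.135,0.034,0.225,0,0.135,255, -0.033,-0.18,0.047,0.3,0,0.18,255, -0.04,-0.22,0.058,0.375,0,0.225,255]'; python3 -c "
from h import *
from fit import ry
M=horiz(-80)@ry(.5236)
goto(np.array([.543,-.161,.22])+.019*M[:,2],M)"
```

```text
time: 11.55
tool_pos: [0.5032, 0.0893, 0.254]
ee_rot: [0.835, 1.967, -0.471]
force: [1.5, -0.0, -1.1]
width: 0.577
delta [-0.075, -0.1554, 0.2121] [0.5182, -0.0081, 0.295] |d| 0.273 q [-1.4, 0.368, 0.542, 2.254, 1.043, 1.047, -0.886] w 0.577 F [1.5, -0.0, -1.1]
```

```bash
python3 -m pendant '[-0.012,-0.028,0.036,0.09,0,0.05,255, -0.022,-0.056,0.072,0.18,0,0.1,255, -0.032,-0.084,0.108,0.27,0,0.15,255, -0.042,-0.11,0.144,0.36,0,0.2,255, -0.052,-0.136,0.17,0.44,0,0.25,255]';python3 -m pendant '[0,0,0,0,0,0,255, 0,0,0,0,0,0,255]'; python3 -c "
from h import *
from fit import ry
M=horiz(-80)@ry(.5236)
goto(np.array([.543,-.161,.22])+.019*M[:,2],M)"
```

```text
time: 12.05
tool_pos: [0.5284, -0.1285, 0.2123]
ee_rot: [1.338, 1.748, -0.764]
force: [0.6, 0.1, 0.1]
width: 0.574
time: 12.25
tool_pos: [0.5281, -0.1275, 0.2128]
ee_rot: [1.335, 1.749, -0.763]
force: [-0.0, -0.2, -0.5]
width: 0.573
delta [-0.0247, 0.004, 0.0465] [0.0805, -0.0071, 0.0458] |d| 0.053 q [-0.994, 0.563, 0.683, 2.165, 0.931, 0.914, -0.839] w 0.573 F [-0.0, -0.2, -0.5]
```

```bash
python3 -m pendant '[-0.012,0.002,0.023,0.04,0,0.023,255, -0.025,0.004,0.046,0.08,-0.007,0.046,255, -0.025,0.004,0.046,0.08,-0.007,0.046,255, -0.025,0.004,0.046,0.08,-0.007,0.046,255]'; python3 -c "
from h import *
from fit import ry
M=horiz(-80)@ry(.5236)
goto(np.array([.543,-.161,.22])+.019*M[:,2],M)
s=robot.state();A=R.from_rotvec(s['ee_rot']).as_matrix();g=s['tool_pos']-.019*A[:,2];ax=A@[np.cos(.5236),0,-np.sin(.5236)];ax2=A@R.from_euler('y',-30,degrees=True).as_matrix()@[1,0,0];print('gp',g.round(4),'axis?',ax.round(3),ax2.round(3))
a=snap('scene');b=snap('top')
cv2.imwrite('pics/p5.png',np.hstack([cv2.resize(a['color'][170:290,210:330,::-1],(400,400),interpolation=cv2.INTER_CUBIC),cv2.resize(b['color'][150:240,350:440,::-1],(400,400),interpolation=cv2.INTER_CUBIC)]))
for n,X in(('mouth',g-[0,0,.075]),('closed',g+[0,0,.025]),('post',[.543,-.161,.115])):print(n,((proj(a,X)-[210,170])*3.333).round(),(400+(proj(b,X)-[350,150])*[4.444,4.444]).round())
"
```

```text
time: 12.65
tool_pos: [0.5466, -0.1742, 0.211]
ee_rot: [1.415, 1.694, -0.816]
force: [-0.5, 0.3, -1.0]
width: 0.576
delta [-0.0009, -0.0012, 0.0027] [0.0049, 0.0002, 0.0019] |d| 0.003 q [-0.883, 0.613, 0.701, 2.097, 0.905, 0.898, -0.787] w 0.576 F [-0.5, 0.3, -1.0]
gp [ 0.5436 -0.158   0.2205] axis? [-0.154  0.852 -0.5  ] [ 0.001 -0.    -1.   ]
mouth [178. 176.] [601. 584.]
closed [163.  74.] [627. 555.]
post [179. 206.] [598. 593.]
```

View pics/p5.png

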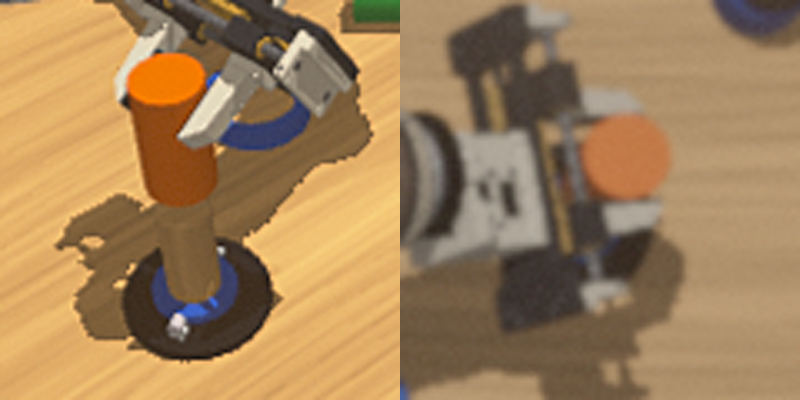

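```bash
python3 - <<'E'
from h import *
a=snap('scene');b=snap('top')
print(ray(a,265.1-1.2,232.5-1.5,.115).round(4),ray(b,395.1+.45,194.1-.45,.115).round(4))
# sharper: post edges in current scene picture along two rows
im=a['color'].astype(int)
for v in(236,240,246,250):print(v,[tuple(im[v,u]) for u in range(254,284,1)][::1] if v==240 else '')
A=lambda X:proj(a,X).round(2).tolist()
for z in(.115,.09,.06,.04):print(z,A([.543,-.161,z]))
E
```

```text
[ 0.5406 -0.1588  0.115 ] [ 0.5424 -0.1638  0.115 ]
236 
240 [(np.int64(121), np.int64(95), np.int64(56)), (np.int64(127), np.int64(94), np.int64(57)), (np.int64(130), np.int64(98), np.int64(62)), (np.int64(123), np.int64(94), np.int64(62)), (np.int64(117), np.int64(88), np.int64(52)), (np.int64(118), np.int64(91), np.int64(56)), (np.int64(117), np.int64(88), np.int64(54)), (np.int64(121), np.int64(93), np.int64(57)), (np.int64(124), np.int64(94), np.int64(58)), (np.int64(130), np.int64(100), np.int64(60)), (np.int64(129), np.int64(100), np.int64(62)), (np.int64(122), np.int64(90), np.int64(53)), (np.int64(120), np.int64(92), np.int64(59)), (np.int64(121), np.int64(91), np.int64(58)), (np.int64(120), np.int64(91), np.int64(57)), (np.int64(119), np.int64(91), np.int64(55)), (np.int64(115), np.int64(88), np.int64(53)), (np.int64(115), np.int64(89), np.int64(55)), (np.int64(111), np.int64(83), np.int64(49)), (np.int64(111), np.int64(85), np.int64(52)), (np.int64(121), np.int64(92), np.int64(57)), (np.int64(131), np.int64(99), np.int64(58)), (np.int64(133), np.int64(101), np.int64(61)), (np.int64(127), np.int64(96), np.int64(58)), (np.int64(126), np.int64(96), np.int64(59)), (np.int64(124), np.int64(92), np.int64(56)), (np.int64(123), np.int64(93), np.int64(57)), (np.int64(125), np.int64(95), np.int64(60)), (np.int64(124), np.int64(95), np.int64(59)), (np.int64(120), np.int64(91), np.int64(54))]
246 
250 
0.115 [263.74, 231.95]
0.09 [264.79, 238.7]
0.06 [266.01, 246.51]
0.04 [266.8, 251.55]
```

```bash
python3 -c "
from h import *
from fit import ry
M=horiz(-80)@ry(.5236)
goto(np.array([.5415,-.1613,.195])+.019*M[:,2],M)"
```

```text
delta [0.0203, -0.0032, 0.0159] [0.0064, 0.0009, 0.003] |d| 0.026 q [-0.884, 0.614, 0.701, 2.097, 0.905, 0.898, -0.788] w 0.572 F [0.0, 0.4, -1.1]
```

```bash
python3 -m pendant '[0.01,-0.003,0.008,0.006,0,0.003,255, 0.02,-0.003,0.016,0.006,0,0.003,255, 0.02,-0.003,0.016,0.006,0,0.003,255, 0.02,-0.003,0.016,0.006,0,0.003,255]'; python3 -m pendant '[0.0017,0,0.001,0,0,0,255, 0.0035,0,0.002,0,0,0,255, 0.0052,0,0.003,0,0,0,255, 0.007,0,0.004,0,0,0,255]'; python3 -m pendant '[0.0017,0,0.001,0,0,0,255, 0.0035,0,0.002,0,0,0,255, 0.0052,0,0.003,0,0,0,255, 0.007,0,0.004,0,0,0,255]'; python3 -c "
from h import *
from fit import ry
M=horiz(-80)@ry(.5236)
goto(np.array([.5415,-.1613,.195])+.019*M[:,2],M)
s=robot.state();A=R.from_rotvec(s['ee_rot']).as_matrix();g=s['tool_pos']-.019*A[:,2];print(g)
a=snap('scene');b=snap('top')
cv2.imwrite('pics/p6.png',np.hstack([cv2.resize(a['color'][200:280,225:305,::-1],(400,400),interpolation=cv2.INTER_CUBIC),cv2.resize(b['color'][150:240,350:440,::-1],(400,400),interpolation=cv2.INTER_CUBIC)]))"
```

```text
time: 13.25
tool_pos: [0.5443, -0.1792, 0.1855]
ee_rot: [1.419, 1.689, -0.824]
force: [0.4, 0.5, -1.0]
width: 0.577
time: 13.65
tool_pos: [0.5448, -0.1786, 0.1777]
ee_rot: [1.42, 1.689, -0.82]
force: [-0.6, 2.2, 0.9]
width: 0.575
time: 14.05
tool_pos: [0.5448, -0.1787, 0.1696]
ee_rot: [1.42, 1.689, -0.821]
force: [0.0, 2.7, 0.3]
width: 0.572
delta [-0.0131, -0.0002, -0.009] [-0.001, 0.002, -0.0014] |d| 0.016 q [-0.86, 0.698, 0.688, 2.118, 0.916, 0.824, -0.866] w 0.572 F [0.0, 2.7, 0.3]
[ 0.54198043 -0.16251778  0.17909364]
```

```bash
python3 -m pendant '[0.0007,0.0003,-0.0013,0,0,0,255, 0.0037,0.0003,0.0007,0,0,0,255, 0.0067,0.0003,0.0022,0,0,0,255, 0.0107,0.0003,0.0042,0,0,0,255, 0.0107,0.0003,0.0042,0,0,0,255]'; python3 -m pendant '[0.003,0,0.0017,0,0,0,255, 0.006,0,0.0034,0,0,0,255, 0.009,0,0.0052,0,0,0,255, 0.012,0,0.007,0,0,0,255, 0.012,0,0.007,0,0,0,255]'; python3 -c "
from h import *
from fit import ry
M=horiz(-80)@ry(.5236)
goto(np.array([.5415,-.1613,.15])+.019*M[:,2],M)
s=robot.state();A=R.from_rotvec(s['ee_rot']).as_matrix();g=s['tool_pos']-.019*A[:,2];print(g)
print((A@R.from_euler('y',-30,degrees=True).as_matrix()@[1,0,0]).round(4))
b=snap('scene');cv2.imwrite('pics/p6.png',cv2.resize(b['color'][195:285,210:330,::-1],(800,600),interpolation=cv2.INTER_CUBIC))
"
```

```text
time: 14.65
tool_pos: [0.5443, -0.1774, 0.1579]
ee_rot: [1.42, 1.689, -0.823]
force: [-0.1, 0.2, 0.9]
width: 0.578
time: 15.15
tool_pos: [0.5446, -0.1773, 0.1441]
ee_rot: [1.42, 1.689, -0.822]
force: [-0.6, 0.0, -0.6]
width: 0.576
delta [0.003, -0.0003, 0.002] [-0.0016, 0.0023, -0.0007] |d| 0.004 q [-0.853, 0.752, 0.676, 2.125, 0.92, 0.785, -0.913] w 0.576 F [-0.6, 0.0, -0.6]
[ 0.54174666 -0.16104352  0.15356716]
[ 3.0e-04 -2.3e-03 -1.0e+00]
```

View pics/p6.png

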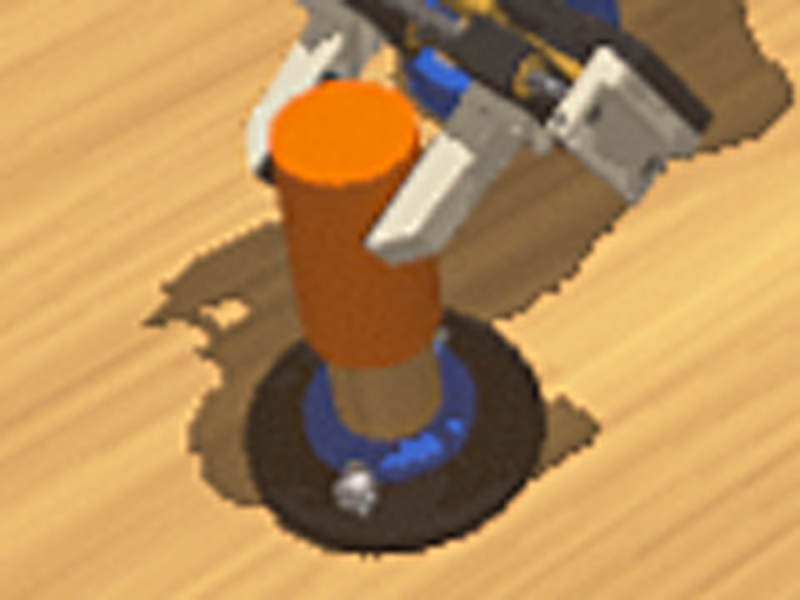

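```bash
python3 -m pendant '[0.004,0,0.0023,0,0,0,255, 0.009,0,0.0052,0,0,0,255, 0.014,0,0.008,0,0,0,255, 0.019,0,0.011,0,0,0,255, 0.019,0,0.011,0,0,0,255]'; python3 -m pendant '[0.003,0,0.0017,0,0,0,255, 0.006,0,0.0034,0,0,0,255, 0.009,0,0.0052,0,0,0,255, 0.012,0,0.007,0,0,0,255, 0.012,0,0.007,0,0,0,255]'; python3 -c "
from h import *
from fit import ry
M=horiz(-80)@ry(.5236)
goto(np.array([.5415,-.1613,.12])+.019*M[:,2],M)
s=robot.state();A=R.from_rotvec(s['ee_rot']).as_matrix();g=s['tool_pos']-.019*A[:,2];print(g)
b=snap('scene');cv2.imwrite('pics/p7.png',cv2.resize(b['color'][195:285,210:330,::-1],(800,600),interpolation=cv2.INTER_CUBIC))
"
```

```text
time: 15.7
tool_pos: [0.5445, -0.1774, 0.1218]
ee_rot: [1.419, 1.689, -0.823]
force: [-0.3, 0.4, -0.7]
width: 0.574
time: 16.2
tool_pos: [0.5446, -0.1775, 0.1083]
ee_rot: [1.42, 1.689, -0.822]
force: [-0.5, -0.2, -0.8]
width: 0.573
delta [-0.0019, -0.0002, -0.0011] [-0.0016, 0.0023, -0.0008] |d| 0.002 q [-0.842, 0.828, 0.663, 2.132, 0.931, 0.728, -0.981] w 0.573 F [-0.5, -0.2, -0.8]
[ 0.54176635 -0.1612325   0.11774622]
```

```bash
python3 -m pendant '[0.002,0,0.001,0,0,0,255, 0.004,0,0.0023,0,0,0,255, 0.006,0,0.0035,0,0,0,255, 0.007,0,0.004,0,0,0,255, 0.007,0,0.004,0,0,0,255]'; python3 -m pendant '[0.001,0,0.0006,0,0,0,255, 0.002,0,0.0012,0,0,0,255, 0.003,0,0.0017,0,0,0,255, 0.0035,0,0.002,0,0,0,255]';  python3 -m pendant '[0.001,0,0.0006,0,0,0,255, 0.002,0,0.0012,0,0,0,255, 0.0026,0,0.0015,0,0,0,255]'
```

```text
time: 16.75
tool_pos: [0.5447, -0.1775, 0.1005]
ee_rot: [1.42, 1.689, -0.822]
force: [0.2, -0.7, -0.1]
width: 0.576
time: 17.15
tool_pos: [0.5447, -0.1774, 0.0965]
ee_rot: [1.42, 1.689, -0.821]
force: [0.9, -0.4, -0.9]
width: 0.579
time: 17.45
tool_pos: [0.5448, -0.1777, 0.0939]
ee_rot: [1.42, 1.688, -0.822]
force: [-0.4, 2.0, 4.7]
width: 0.578
```

```bash
python3 -m pendant '[0,0,0,0,0,0,255, 0.0008,0,0.0005,0,0,0,255, 0.0008,0,0.0005,0,0,0,255]'; python3 -c "
from h import *
goto([0,0,0],np.eye(3))
b=snap('scene');cv2.imwrite('pics/p7.png',cv2.resize(b['color'][195:285,210:330,::-1],(800,600),interpolation=cv2.INTER_CUBIC))"
```

```text
time: 17.75
tool_pos: [0.5448, -0.1778, 0.0938]
ee_rot: [1.419, 1.687, -0.823]
force: [-3.2, 4.8, 11.2]
width: 0.572
delta [0.2144, -0.5063, -0.1868] [-1.419, -1.6867, 0.8226] |d| 0.581 q [-0.839, 0.862, 0.659, 2.132, 0.936, 0.707, -1.01] w 0.572 F [-3.2, 4.8, 11.2]
```

View pics/p7.png

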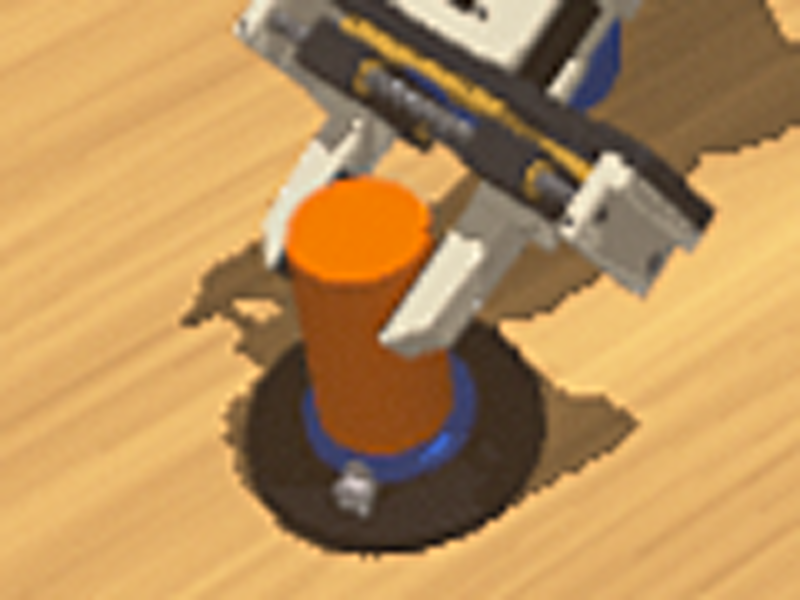

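```bash
python3 -m pendant '[0,0,0,0,0,0,120, 0,0,0,0,0,0,0, 0,0,0,0,0,0,0, 0,0,0,0,0,0,0, 0,0,0,0,0,0,0]'; python3 -m pendant '[0,0,-0.02,0,0,0,0, 0,0,-0.05,0,0,0,0, -0.02,0,-0.09,0,0,0,0, -0.05,0,-0.12,0,0,0,0, -0.08,0,-0.14,0,0,0,0]'; python3 - <<'E'
from plan import *
b=snap('scene');print(find(b,'cup'))
cv2.imwrite('pics/p8.png',b['color'][150:300,180:330,::-1])
# rod: tool down, tool x along +-rod
for yx in(-6.5,173.5):
  M=down(yx);goto([.508,-.367,.20],M)
  q,e1,e2=ik(np.array([.508,-.367,.031]),M,np.array([.5,.6,0,1.7,0,.9,0.]));print(yx,q.round(2),e1,e2)
E
```

```text
time: 18.3
tool_pos: [0.5447, -0.1775, 0.0925]
ee_rot: [1.42, 1.689, -0.821]
force: [0.5, 0.6, -0.4]
width: 0.871
time: 18.8
tool_pos: [0.5309, -0.0954, 0.233]
ee_rot: [1.418, 1.691, -0.82]
force: [0.1, 0.3, -0.2]
width: 0.998
[(0.91, [0.5599, -0.1699, 0.1002]), (0.85, [0.3595, 0.4252, 0.0431]), (0.63, [0.4139, 0.2197, 0.0393])]
delta [-0.101, -0.0702, 0.2443] [0.9636, 0.7133, 1.6604] |d| 0.274 q [-0.999, 0.57, 0.654, 2.044, 0.799, 1.071, -0.769] w 1.003 F [0.4, -0.3, -0.8]
-6.5 [ 0.36  0.65  0.31  1.78 -0.3   0.77 -0.86] 2.580154530118182e-07 3.945250754239692e-06
delta [-0.101, -0.0702, 0.2443] [-0.6646, 0.8979, -1.1616] |d| 0.274 q [-0.999, 0.57, 0.654, 2.044, 0.799, 1.071, -0.769] w 1.003 F [0.4, -0.3, -0.8]
173.5 [ 0.93  0.7  -0.56  1.78  0.43  0.82  1.63] 5.647883310967083e-07 7.722447128328154e-06
```

```bash
python3 -c "
from h import *
goto([.473,-.363,.23],down(-6.5))"
```

```text
delta [-0.1222, -0.1038, 0.2206] [0.9636, 0.7133, 1.6604] |d| 0.273 q [-0.999, 0.57, 0.654, 2.044, 0.799, 1.071, -0.769] w 1.003 F [0.4, -0.3, -0.8]
```

```bash
python3 -m pendant '[-0.009,-0.007,0.015,0.067,0.05,0.116,0, -0.017,-0.015,0.031,0.135,0.1,0.232,0, -0.026,-0.022,0.046,0.2,0.15,0.35,0, -0.034,-0.029,0.062,0.27,0.2,0.465,0, -0.043,-0.036,0.077,0.337,0.25,0.581,0]'; python3 -c "
from h import *
goto([.473,-.363,.23],down(-6.5))"
```

```text
time: 19.4
tool_pos: [0.5102, -0.1907, 0.2301]
ee_rot: [2.186, 1.219, -0.626]
force: [0.3, 0.2, -0.1]
width: 1.001
delta [-0.1229, 0.0425, 0.119] [0.6245, 0.4679, 1.0763] |d| 0.176 q [-0.709, 0.504, 0.735, 1.888, 0.449, 1.077, -0.823] w 1.001 F [0.3, 0.2, -0.1]
```

```bash
python3 -m pendant '[-0.013,0.004,0.013,0.065,0.05,0.113,0, -0.026,0.009,0.025,0.13,0.1,0.226,0, -0.04,0.013,0.038,0.2,0.15,0.34,0, -0.052,0.018,0.05,0.26,0.2,0.453,0, -0.065,0.022,0.063,0.33,0.247,0.57,0]'; python3 -c "
from h import *
goto([.473,-.363,.23],down(-6.5))"
```

```text
time: 19.9
tool_pos: [0.4906, -0.2819, 0.2303]
ee_rot: [2.787, 0.563, -0.336]
force: [0.6, 0.7, -0.6]
width: 0.998
delta [-0.0435, 0.0646, 0.0286] [0.2948, 0.22, 0.5061] |d| 0.083 q [-0.343, 0.448, 0.776, 1.763, 0.06, 1.091, -0.814] w 0.998 F [0.6, 0.7, -0.6]
```

```bash
python3 -m pendant '[-0.011,0.016,0.007,0.074,0.055,0.126,0, -0.022,0.032,0.014,0.147,0.11,0.253,0, -0.033,0.049,0.021,0.22,0.165,0.38,0, -0.043,0.065,0.029,0.295,0.22,0.506,0, -0.043,0.065,0.029,0.295,0.22,0.506,0]';  python3 -m pendant '[0,0,0,0,0,0,0]'; python3 - <<'E'
from h import *
b=snap('top');a=snap('scene')
print(find(b,'rod'),find(a,'rod'))
goto([.473,-.363,.10],down(-6.5))
im=np.hstack([cv2.resize(a['color'][210:330,110:270,::-1],(400,300),interpolation=cv2.INTER_CUBIC),cv2.resize(b['color'][155:275,380:540,::-1],(400,300),interpolation=cv2.INTER_CUBIC)])
cv2.imwrite('pics/p9.png',im)
s=robot.state();print([((proj(a,X)-[110,210])*2.5).round() for X in([.561,-.3744,.05],[.4154,-.3549,.05])])
E
```

```text
time: 20.4
tool_pos: [0.4696, -0.3689, 0.2305]
ee_rot: [3.132, -0.194, -0.002]
force: [-0.4, -1.2, 0.1]
width: 1.001
time: 20.5
tool_pos: [0.4721, -0.3644, 0.2297]
ee_rot: [3.135, -0.178, -0.005]
force: [0.7, 0.7, -0.7]
width: 0.997
[(0.75, [0.5243, -0.1391, 0.0137]), (0.68, [0.4789, -0.3437, 0.01]), (0.29, [0.7708, 0.0132, 0.0306])] [(0.66, [0.4463, -0.3593, 0.0626])]
delta [-0.0013, 0.002, 0.1296] [0.0018, 0.0031, 0.0086] |d| 0.13 q [0.033, 0.457, 0.771, 1.683, -0.341, 1.144, -0.78] w 1.0 F [1.5, -0.4, 0.5]
[array([213., 226.]), array([161., 123.])]
```

View pics/p9.png

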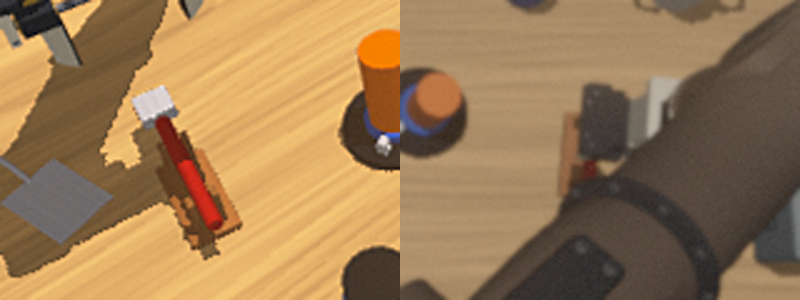

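```bash
python3 -m pendant '[-0.001,0.002,0.045,0.002,0.003,0.008,0, -0.001,0.002,0.09,0.002,0.003,0.008,0, -0.001,0.002,0.13,0.002,0.003,0.008,0, -0.001,0.002,0.16,0.002,0.003,0.008,0, -0.001,0.002,0.16,0.002,0.003,0.008,0]'; python3 -m pendant '[0,0,0.015,0,0,0,0, 0,0,0.03,0,0,0,0, 0,0,0.038,0,0,0,0, 0,0,0.038,0,0,0,0, 0,0,0.038,0,0,0,0]'; python3 -c "
from h import *
goto([.473,-.363,.031],down(-6.5))"
```

```text
time: 21.2
tool_pos: [0.4712, -0.3614, 0.0663]
ee_rot: [-3.133, 0.178, 0.009]
force: [-0.1, 0.7, 0.8]
width: 1.0
time: 21.7
tool_pos: [0.4726, -0.3652, 0.0326]
ee_rot: [3.136, -0.184, 0.002]
force: [-0.1, -0.2, 0.2]
width: 0.999
delta [0.0002, -0.0022, 0.0016] [0.0004, -0.0014, -0.0035] |d| 0.003 q [0.162, 0.68, 0.608, 1.869, -0.547, 0.764, -0.615] w 0.999 F [-0.1, -0.2, 0.2]
```

```bash
python3 -m pendant '[0,-0.002,0.001,0,0,0,255, 0,-0.002,0.001,0,0,0,255, 0,-0.002,0.001,0,0,0,255, 0,-0.002,0.001,0,0,0,255, 0,-0.002,0.001,0,0,0,255]';python3 -m pendant '[0,0,0,0,0,0,255, 0,0,0,0,0,0,255, 0,0,0,0,0,0,255, 0,0,0,0,0,0,255, 0,0,0,0,0,0,255]';python3 -m pendant '[0,0,0,0,0,0,255, 0,0,0,0,0,0,255]'; python3 -c "
from h import *
goto([.473,-.363,.031],down(-6.5))"
```

```text
time: 22.2
tool_pos: [0.4727, -0.363, 0.0314]
ee_rot: [3.136, -0.184, 0.002]
force: [0.2, -0.2, -0.2]
width: 0.617
time: 22.7
tool_pos: [0.4726, -0.363, 0.0312]
ee_rot: [3.136, -0.184, 0.002]
force: [-0.5, -0.2, -0.5]
width: 0.175
time: 22.9
tool_pos: [0.4726, -0.3629, 0.0312]
ee_rot: [3.136, -0.183, 0.001]
force: [-0.1, 0.2, 0.0]
width: 0.162
delta [0.0004, 0.0, 0.0002] [0.0001, -0.001, -0.0034] |d| 0.0 q [0.16, 0.681, 0.607, 1.872, -0.549, 0.76, -0.616] w 0.162 F [-0.1, 0.2, 0.0]
```

```bash
python3 -m pendant '[0,0,-0.03,0,0,0,255, 0,0,-0.075,0,0,0,255, 0,0,-0.12,0,0,0,255, 0,0,-0.165,0,0,0,255, 0,0,-0.2,0,0,0,255]'; python3 - <<'E'
from plan import *
goto([.578,.126,.23],down(104))
s=robot.state();print(s['tool_pos'],s['width'])
q=s['qpos'];x0=s['tool_pos'];x1=np.array([.578,.126,.23])
for k in np.linspace(.1,1,10):
    q,e1,e2=ik(x0+(x1-x0)*k,down(-6.5+110.5*k),q);print(q.round(2).tolist(),e1.round(3),e2.round(2))
a=snap('scene');b=snap('top')
im=np.hstack([cv2.resize(a['color'][170:240,320:390,::-1],(400,400),interpolation=cv2.INTER_CUBIC),cv2.resize(b['color'][165:215,270:320,::-1],(400,400),interpolation=cv2.INTER_CUBIC)])
cv2.imwrite('pics/p10.png',im)
E
```

```text
time: 23.4
tool_pos: [0.4725, -0.3633, 0.2339]
ee_rot: [3.135, -0.184, 0.004]
force: [1.4, -0.3, -1.6]
width: 0.165
delta [0.0475, -0.4983, 0.0036] [0.0031, -0.0008, -1.9325] |d| 0.501 q [0.031, 0.451, 0.783, 1.683, -0.345, 1.148, -0.781] w 0.165 F [1.4, -0.3, -1.6]
[ 0.47245285 -0.3633268   0.23394207] 0.16541215935005144
[-0.01, 0.42, 0.72, 1.7, -0.32, 1.15, -0.68] 0.0 0.0
[-0.08, 0.38, 0.67, 1.74, -0.28, 1.13, -0.6] 0.0 0.0
[-0.14, 0.35, 0.62, 1.77, -0.25, 1.11, -0.53] 0.0 0.0
[-0.19, 0.33, 0.57, 1.79, -0.22, 1.1, -0.45] 0.0 0.0
[-0.24, 0.32, 0.51, 1.8, -0.2, 1.09, -0.37] 0.0 0.0
[-0.29, 0.31, 0.45, 1.79, -0.18, 1.09, -0.29] 0.0 0.0
[-0.33, 0.32, 0.39, 1.78, -0.16, 1.09, -0.2] 0.0 0.0
[-0.37, 0.33, 0.34, 1.75, -0.15, 1.1, -0.11] 0.0 0.0
[-0.41, 0.36, 0.28, 1.71, -0.14, 1.11, -0.02] 0.0 0.0
[-0.44, 0.39, 0.22, 1.66, -0.13, 1.12, 0.08] 0.0 0.0
```

View pics/p10.png

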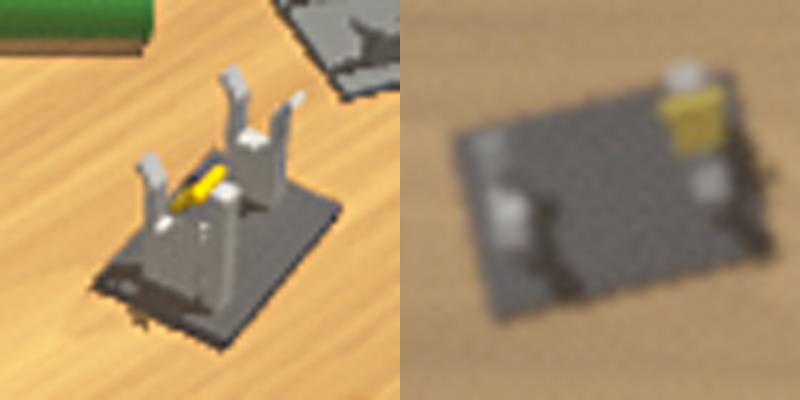

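```bash
python3 - <<'E'
from h import *
a=snap('scene');b=snap('top')
S=lambda u,v,z:ray(a,320+u/5.714-1.2,170+v/5.714-1.5,z)[:2]
T=lambda u,v,z:ray(b,270+(u-400)/8+.45,165+v/8-.45,z)[:2]
def rep(n,c):
    c=np.array(c);l=(c[0]+c[3])/2;r=(c[1]+c[2])/2;d=l-r;print(n,c.mean(0).round(4),'yaw',np.degrees(np.arctan2(d[1],d[0])).round(1),np.linalg.norm(d).round(3))
rep('top base',[T(u,v,.01) for u,v in((455,132),(733,70),(775,258),(497,318))])
rep('scene base',[S(u,v,.01) for u,v in((342,207),(225,348),(92,288),(215,150))])
rep('top forks',[T(u,v,.088) for u,v in((490,145),(685,75),(712,185),(510,218))])
rep('scene forks',[S(u,v,.088) for u,v in((297,97),(228,187),(148,160),(232,72))])
E
```

```text
top base [0.574 0.14 ] yaw 103.1 0.116
scene base [0.5719 0.1426] yaw 105.2 0.124
top forks [0.5746 0.1412] yaw 105.4 0.079
scene forks [0.5688 0.1454] yaw 106.4 0.079
```

```bash
python3 -m pendant '[0.004,-0.038,0,0,0,-0.145,255, 0.007,-0.077,0,0,0,-0.29,255, 0.011,-0.115,0,0,0,-0.435,255, 0.015,-0.153,0,0,0,-0.58,255, 0.018,-0.19,0,0,0,-0.725,255]'; python3 -c "
from h import *
goto([.5768,.127,.20],down(104.5))"
```

```text
time: 24.1
tool_pos: [0.5117, -0.174, 0.2294]
ee_rot: [-2.993, -0.95, 0.003]
force: [1.4, -0.5, -0.4]
width: 0.161
delta [0.2268, -0.2083, 0.0294] [-0.0021, 0.0003, -1.2092] |d| 0.309 q [-0.218, 0.319, 0.588, 1.81, -0.199, 1.074, -0.514] w 0.161 F [1.4, -0.5, -0.4]
```

```bash
python3 -m pendant '[0.026,-0.024,0.003,0,0,-0.14,255, 0.052,-0.048,0.006,0,0,-0.28,255, 0.078,-0.072,0.009,0,0,-0.42,255, 0.104,-0.096,0.011,0,0,-0.56,255, 0.13,-0.12,0.013,0,0,-0.7,255]'; python3 -c "
from h import *
goto([.5768,.127,.20],down(104.5))"
```

```text
time: 24.6
tool_pos: [0.5496, -0.0019, 0.2163]
ee_rot: [-2.487, -1.918, 0.003]
force: [0.0, 0.2, -0.3]
width: 0.161
delta [0.1316, -0.0063, 0.0162] [-0.0023, 0.0003, -0.5098] |d| 0.133 q [-0.377, 0.329, 0.374, 1.794, -0.136, 1.046, -0.21] w 0.161 F [0.0, 0.2, -0.3]
```

```bash
python3 -m pendant '[0.033,-0.002,0.004,0,0,-0.13,255, 0.066,-0.003,0.008,0,0,-0.26,255, 0.1,-0.005,0.012,0,0,-0.39,255, 0.131,-0.006,0.016,-0.002,0,-0.51,255, 0.131,-0.006,0.016,-0.002,0,-0.51,255]'; python3 -m pendant '[0,0,0,0,0,0,255, 0,0,0,0,0,0,255]'; python3 -c "
from h import *
goto([.5768,.127,.13],down(104.5))"
```

```text
time: 25.1
tool_pos: [0.5774, 0.1303, 0.1992]
ee_rot: [-1.916, -2.487, -0.001]
force: [-0.0, -0.3, -1.7]
width: 0.165
time: 25.3
tool_pos: [0.5782, 0.1231, 0.2012]
ee_rot: [1.932, 2.475, -0.001]
force: [0.5, -0.2, -1.3]
width: 0.162
delta [0.0043, -0.0005, 0.0712] [0.0007, 0.0017, -0.0081] |d| 0.071 q [-0.463, 0.402, 0.225, 1.707, -0.099, 1.043, 0.04] w 0.162 F [0.5, -0.2, -1.3]
```

```bash
python3 -m pendant '[0.004,0,0.03,0,0,-0.008,255, 0.004,0,0.065,0,0,-0.008,255, 0.004,0,0.1,0,0,-0.008,255, 0.004,0,0.1,0,0,-0.008,255, 0.004,0,0.1,0,0,-0.008,255]'; python3 - <<'E'
from h import *
goto([.5768,.127,.08],down(104.5))
a=snap('scene');b=snap('top')
im=np.hstack([cv2.resize(a['color'][150:250,300:400,::-1],(400,400),interpolation=cv2.INTER_CUBIC),cv2.resize(b['color'][150:230,250:330,::-1],(400,400),interpolation=cv2.INTER_CUBIC)])
cv2.imwrite('pics/p11.png',im)
s=robot.state();A=R.from_rotvec(s['ee_rot']).as_matrix();g=s['tool_pos']-.019*A[:,2]
for d in(-.025,.025,.055):X=g+A[:,0]*d;print(d,((proj(a,X)-[300,150])*4).round())
E
```

```text
time: 25.8
tool_pos: [0.578, 0.1272, 0.1025]
ee_rot: [1.922, 2.483, 0.0]
force: [0.1, -0.2, -0.4]
width: 0.163
delta [0.0002, -0.0013, 0.0225] [0.0016, 0.0015, 0.0003] |d| 0.023 q [-0.448, 0.511, 0.198, 1.809, -0.128, 0.833, 0.066] w 0.163 F [0.1, -0.2, -0.4]
-0.025 [211. 164.]
0.025 [248. 125.]
0.055 [269. 102.]
```

View pics/p11.png

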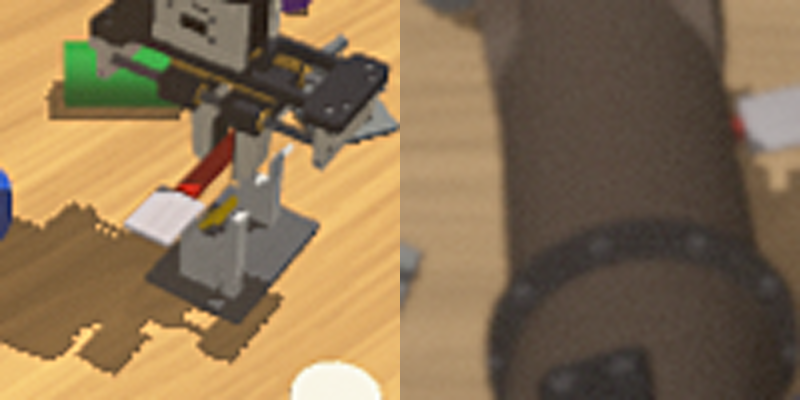

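```bash
python3 -m pendant '[0,-0.001,0.01,0.001,0.001,0,255, 0,-0.001,0.018,0.001,0.001,0,255, 0,-0.001,0.022,0.001,0.001,0,255, 0,-0.001,0.022,0.001,0.001,0,255]'; python3 -m pendant '[0,0,0.003,0,0,0,255, 0,0,0.006,0,0,0,255, 0,0,0.008,0,0,0,255]'; python3 -m pendant '[0,0,0.003,0,0,0,255, 0,0,0.006,0,0,0,255, 0,0,0.008,0,0,0,255]'
```

```text
time: 26.3
tool_pos: [0.5768, 0.128, 0.0795]
ee_rot: [1.92, 2.486, 0.001]
force: [-0.2, -0.0, -0.2]
width: 0.162
time: 26.6
tool_pos: [0.5773, 0.1281, 0.072]
ee_rot: [1.92, 2.485, 0.002]
force: [0.6, 0.4, -1.2]
width: 0.162
time: 26.9
tool_pos: [0.577, 0.1283, 0.0646]
ee_rot: [1.92, 2.486, 0.002]
force: [-7.5, -0.3, 18.0]
width: 0.162
```

```bash
python3 -m pendant '[0,-0.0015,0,0,0,0,255, 0,-0.0015,0,0,0,0,255]'; python3 -m pendant '[0,0,0.0015,0,0,0,255, 0,0,0.003,0,0,0,255]';  python3 - <<'E'
from h import *
goto([.5768,.127,.036],down(104.5))
a=snap('scene');cv2.imwrite('pics/p12.png',cv2.resize(a['color'][165:240,320:395,::-1],(600,600),interpolation=cv2.INTER_CUBIC))
E
```

```text
time: 27.1
tool_pos: [0.5757, 0.1277, 0.0642]
ee_rot: [1.92, 2.485, 0.002]
force: [-1.1, -0.0, -0.2]
width: 0.164
time: 27.3
tool_pos: [0.5754, 0.1278, 0.0617]
ee_rot: [1.92, 2.486, 0.002]
force: [-8.4, -1.6, 13.5]
width: 0.166
delta [-0.0011, 0.0012, 0.0257] [0.001, -0.0003, 0.0023] |d| 0.026 q [-0.437, 0.561, 0.183, 1.846, -0.144, 0.747, 0.079] w 0.166 F [-8.4, -1.6, 13.5]
```

```bash
python3 -m pendant '[0,-0.002,0,0,0,0,255, 0,-0.002,0,0,0,0,255]'; python3 -m pendant '[0,0,0.0015,0,0,0,255, 0,0,0.003,0,0,0,255]'
```

```text
time: 27.55
tool_pos: [0.5735, 0.1272, 0.0611]
ee_rot: [1.92, 2.486, 0.001]
force: [-2.8, -0.4, 2.2]
width: 0.168
time: 27.75
tool_pos: [0.574, 0.1273, 0.0586]
ee_rot: [1.92, 2.485, 0.002]
force: [-6.1, -0.7, 9.9]
width: 0.166
```

View pics/p12.png

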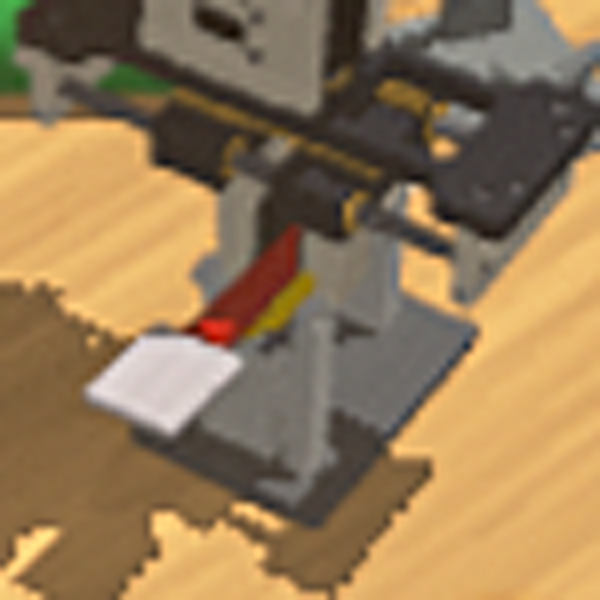

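```bash
python3 -m pendant '[0,0,0.0015,0,0,0,255, 0,0,0.003,0,0,0,255]';  python3 -m pendant '[0,0,0.0015,0,0,0,255, 0,0,0.003,0,0,0,255]'; python3 -c "
from h import *
s=log();print(s['torque'])"
```

```text
time: 27.95
tool_pos: [0.5731, 0.1269, 0.0552]
ee_rot: [-1.921, -2.486, -0.0]
force: [-6.0, -1.3, 8.6]
width: 0.162
time: 28.15
tool_pos: [0.5728, 0.1268, 0.052]
ee_rot: [-1.921, -2.486, 0.001]
force: [-6.8, -1.3, 6.6]
width: 0.165
[-0.5588903   1.39670994 -0.17944673]
```

```bash
python3 -m pendant '[0,0,0.002,0,0,0,255, 0,0,0.004,0,0,0,255]';  python3 -m pendant '[0,0,0.002,0,0,0,255, 0,0,0.004,0,0,0,255]';python3 -m pendant '[0,0,0.002,0,0,0,255, 0,0,0.004,0,0,0,255]'
```

```text
time: 28.35
tool_pos: [0.5726, 0.1267, 0.0479]
ee_rot: [-1.921, -2.485, 0.001]
force: [-7.1, -1.8, 6.3]
width: 0.164
time: 28.55
tool_pos: [0.572, 0.1265, 0.0435]
ee_rot: [-1.92, -2.485, 0.003]
force: [-5.8, -2.0, 3.6]
width: 0.164
time: 28.75
tool_pos: [0.5732, 0.1269, 0.0394]
ee_rot: [1.921, 2.486, -0.0]
force: [-0.1, -0.2, -1.8]
width: 0.162
```

```bash
python3 -m pendant '[0,0,0.0015,0,0,0,255, 0,0,0.0025,0,0,0,255]';  python3 -m pendant '[0,0,0.001,0,0,0,255, 0,0,0.002,0,0,0,255]'
```

```text
time: 28.95
tool_pos: [0.5745, 0.1272, 0.0377]
ee_rot: [1.919, 2.485, 0.003]
force: [-0.1, 0.4, 1.7]
width: 0.163
time: 29.15
tool_pos: [0.5746, 0.127, 0.036]
ee_rot: [1.92, 2.484, 0.003]
force: [-0.2, -2.6, 2.6]
width: 0.167
```

```bash
python3 -m pendant '[0,0,0.001,0,0,0,255, 0,0,0.002,0,0,0,255, 0,0,0.002,0,0,0,255]'
```

```text
time: 29.45
tool_pos: [0.5747, 0.127, 0.0355]
ee_rot: [1.92, 2.484, 0.004]
force: [-5.1, -3.4, 19.7]
width: 0.165
```

```bash
python3 -m pendant '[0,0,-0.0015,0,0,0,255, 0,0,-0.0015,0,0,0,150, 0,0,-0.0015,0,0,0,0, 0,0,-0.0015,0,0,0,0, 0,0,-0.0015,0,0,0,0]'; python3 -m pendant '[0,0,0,0,0,0,0, 0,0,0,0,0,0,0, 0,0,0,0,0,0,0, 0,0,0,0,0,0,0, 0,0,0,0,0,0,0]'; python3 -m pendant '[0,0,-0.03,0,0,0,0, 0,0,-0.07,0,0,0,0, 0,0,-0.11,0,0,0,0, 0,0,-0.15,0,0,0,0, 0,0,-0.19,0,0,0,0]'; python3 -c "
from h import *
goto([.35,.30,.35],down(120))"
```

```text
time: 29.95
tool_pos: [0.5738, 0.1274, 0.035]
ee_rot: [1.92, 2.486, 0.002]
force: [-0.0, -0.3, 0.1]
width: 0.46
time: 30.45
tool_pos: [0.574, 0.1273, 0.0352]
ee_rot: [1.92, 2.485, 0.002]
force: [-0.3, -0.0, -0.2]
width: 0.9
time: 30.95
tool_pos: [0.5734, 0.127, 0.227]
ee_rot: [1.92, 2.485, 0.002]
force: [1.4, -0.3, -0.8]
width: 1.0
delta [0.2238, -0.1722, -0.1233] [0.0019, 0.0003, -0.2684] |d| 0.308 q [-0.476, 0.372, 0.229, 1.684, -0.093, 1.094, 0.036] w 1.0 F [1.4, -0.3, -0.8]
```

```bash
python3 -m pendant '[0.04,-0.025,-0.025,0,0,0,0, 0.08,-0.055,-0.05,0,0,0,0, 0.12,-0.085,-0.075,0,0,0,0, 0.16,-0.115,-0.1,0,0,0,0, 0.2,-0.15,-0.12,0,0,0,0]';  python3 -m pendant '[0.03,-0.03,0,0,0,0,0, 0.06,-0.06,0,0,0,0,0, 0.06,-0.06,0,0,0,0,0]'; python3 - <<'E'
from h import *
a=snap('scene');b=snap('top')
y=np.radians(104.5);d=np.array([np.cos(y),np.sin(y),0])
c=np.array([.573,.1415,0])
for p,n in((a,'scene'),(b,'top')):
    hsv=cv2.cvtColor(p['color'],cv2.COLOR_RGB2HSV);H,S,V=[hsv[...,i].astype(int) for i in range(3)]
    w=np.zeros(H.shape,bool);u,v=proj(p,c+[0,0,.055]).astype(int);w[v-45:v+45,u-45:u+45]=1
    for nm,m in(('red',((H<6)|(H>174))&(S>130)&(V>60)),('yel',(H>20)&(H<34)&(S>130))):
        k=np.argwhere(m&w)[:,::-1]
        if len(k)>5:
            r=cv2.minAreaRect(k.astype(np.float32));print(n,nm,len(k),k.mean(0).round(1),np.round(r[0],1),np.round(r[1],1),round(r[2],1),'span',k.min(0),k.max(0))
            if nm=='red':
                l=cv2.fitLine(k.astype(np.float32),cv2.DIST_L2,0,.01,.01).ravel();P=[ray(p,*(l[2:]+l[:2]*t),.058)for t in(-8,8)];e=P[1]-P[0];print(' line on z=.058: yaw',np.degrees(np.arctan2(e[1],e[0])).round(1),'mean',ray(p,*k.mean(0),.058).round(4))
    for X in(-.075,0,.075):print('  expected rod pt',X,proj(p,c+d*X+[0,0,.055]).round(1))
    print(' bystanders',{t:find(p,t,1) for t in('cup','rod','jaw','ink_jar','ink_can','tape_roll','squeegee')})
print(robot.state()['tool_pos'],robot.state()['force'],robot.state()['time'])
E
```

```text
time: 31.45
tool_pos: [0.3974, 0.2688, 0.3358]
ee_rot: [1.92, 2.485, 0.004]
force: [0.8, 1.0, 1.2]
width: 1.002
time: 31.75
tool_pos: [0.3206, 0.314, 0.3347]
ee_rot: [-1.91, -2.493, -0.003]
force: [1.0, -0.5, 0.9]
width: 1.0
scene red 122 [356.9 200.9] [357.5 200.5] [ 5.2 39.6] 43.0 span [343 185] [371 215]
 line on z=.058: yaw 104.4 mean [0.5736 0.1364 0.058 ]
scene yel 31 [354.3 202.7] [354.3 202.8] [ 2.8 10.6] 45.0 span [350 199] [358 206]
  expected rod pt -0.075 [344.1 216. ]
  expected rod pt 0 [358.  200.8]
  expected rod pt 0.075 [370.8 186.7]
 bystanders {'cup': [(0.95, [0.3614, 0.4205, 0.0428])], 'rod': [(0.73, [0.5824, 0.0717, 0.0648])], 'jaw': [], 'ink_jar': [(0.91, [0.728, -0.3049, 0.069])], 'ink_can': [(0.89, [0.7459, 0.251, 0.0788])], 'tape_roll': [(0.58, [0.3986, 0.0062, 0.0194])], 'squeegee': [(0.86, [0.5956, 0.4954, 0.0267])]}
top red 150 [294.7 186.7] [296.1 186.5] [ 4.1 45.6] 76.8 span [274 180] [318 192]
 line on z=.058: yaw -76.2 mean [0.5717 0.1452 0.058 ]
top yel 28 [306.8 179.6] [306.5 179.5] [5. 5.] 90.0 span [304 177] [309 182]
  expected rod pt -0.075 [319.  180.9]
  expected rod pt 0 [296.  186.5]
  expected rod pt 0.075 [272.9 192.1]
 bystanders {'cup': [(0.88, [0.3826, 0.2049, 0.048])], 'rod': [(0.84, [0.5775, 0.0879, 0.0599])], 'jaw': [(0.52, [0.5857, 0.1123, 0.0819])], 'ink_jar': [(0.82, [0.7109, -0.2877, 0.0734])], 'ink_can': [(0.55, [0.7175, 0.2656, 0.1043])], 'tape_roll': [(0.87, [0.3986, 0.014, 0.0213])], 'squeegee': [(0.59, [0.5774, 0.5066, 0.0255])]}
[0.32558203 0.31077665 0.33431061] [0.78611764 1.66712421 0.04623972] 32.55
```

```bash
python3 -c "
from h import *
a=snap('scene');h=cv2.cvtColor(a['color'],cv2.COLOR_RGB2HSV);m=(h[...,0]>=6)&(h[...,0]<=14)&(h[...,1]>215)&(h[...,2]>90);m[:,:200]=0;m[:,330:]=0;k=np.argwhere(m)[:,::-1];print(len(k),k.min(0),k.max(0),proj(a,[.5417,-.161,.028]),proj(a,[.5417,-.161,.128]))
print(ticket.job_done())"
```

```text
340 [253 222] [277 262] [266.97168475 254.22681936] [262.86845447 228.06502069]
the job is handed in; nothing more can be done
None
```

The job is handed in at about 33 s of the 72 s allowed; no verdict was reported. The orange cup is upside down on the drying post, and the red rod is in the clip with the jaw over it.

**Cup:**
- I lifted it and began to tip it, then saw that a level gripper at the post would run close to the green cup and the clip. I set it back in the cradle and gripped it again nearer the closed end, with the tool tilted 30°.
- One lift went sideways towards the ink can because I had a sign wrong. Nothing was touched.
- I turned the cup upside down and lowered it over the post. The rim met the collar at about 28 mm, and I pressed to about 11 N while still gripping before letting go.
- Later pictures and colour measurements show it standing upright where I expected it.

**Rod:**
- I pressed it down past the jaw with up to about 10 N once the rod was lined up. Two earlier contacts of 18 N and 13.5 N needed a 3.5 mm sideways correction.
- The load then dropped to zero, and the rod bottomed out at a height of about 54.5 mm with about 20 N.
- After release, both cameras agree with the home position. Its direction is within about 1° of the clip's.

**Last checks:**
- **Bystanders:** the networks put all four within about 4 mm of where they started. The arm was well clear at the end.
- **Jaw:** I judged it closed only from its yellow patch in the scene camera, which matches the start in place and size. The network found the jaw only in the top view, and I had no pictures left to look with.
- **Green cup:** one reading showed it about 30 mm off. The last top view put it back where it started, so I took that reading as noise.

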